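# Open the double-latched gear guard of the saw sharpener

### The arm

A 6-joint arm with a two-finger parallel gripper is mounted at the origin on the work surface. World frame = base frame: x ahead of the robot, y to its left, z up, the work surface at z = 0. Lengths are in m, angles in rad, forces in N, time in s.
With the tool pointing down it reaches from about 0.25 to 0.725 m from the base axis. Payload 4 kg.
Tool frame: the origin (TCP) lies midway between the tips of the shut fingers; the grasp point (between the pads) lies bot.pinch_z behind it (bot.pinch_z is the distance from the TCP to the grasp point, in m); z points along the fingers, y is the direction in which the jaws open and shut (so a half turn about z gives the same grasp; the last joint's range is limited). The gripper opens to 85 mm and grips with 20 to 120 N. Pads are 22 mm wide; open, the fingers measure 114 mm over their backs; the gripper's body (76 mm by 85 mm) begins 54 mm behind the grasp point. The pads swing forward as they close: fully open they stand 13 mm farther back than shut.
Start: joints at [-1.109, 0.241, 0.005, 1.335, 0, 1.571], TCP at [0.223, -0.448, 0.21] pointing down, gripper open.
Joint ranges: [-2.72, 2.72], [-1.05, 1.87], [-1.09, 1.28], [-1.99, 2.15], [-1.42, 1.44], [-3.14, 3.14]. Speed limits (rad/s): [2.79, 2.79, 3.14, 3.14, 3.14, 3.14].

### API

Orientations are given as a unit quaternion [x, y, z, w].
In Python, from workcell import bot gives the robot as it stands. The module is installed in compiled form; this text tells all that it offers.
- The arm moves only by the tool move_arm, never from a script. Its argument "series" is a list that holds one entry, the list of rows, each a list of 7 numbers: the shift along the world's x, y, z in cm, then the turn, a rotation vector about the world's x, y, z in degrees, then the opening, from 0 (shut) to 1 (fully open). A call has exactly 5 rows; each row shifts and turns the pose as measured when the row begins; what a row does not reach is not made up. A row lasts 1/10 s, in which the tool goes at most 50 mm and 8.59 degrees, less where a joint would pass 70% of its speed; a pose out of reach is approached as far as the arm can. A call with a gripper value outside its range is refused whole. The fingers move at their own pace and stop on an object; the grip force is fixed at half the most. Time passes only in rows, so rows that do not move let the fingers close, or fill a call up. It gives the time, the measured TCP pose, the force and the opening at its end, in the units of the state.
- bot.get_obs(): the state, without advancing time (a new reading comes with each control period).
- bot.camera(name): name is "scene" or "top"; returns (picture, depth): 400x640x3 uint8, red, green, blue; 400x640 float32, m along the optical axis (not along the pixel's ray), 0 where there is no reading.
- bot.camera_info(name): a dict with "vfov" (degrees; the focal length in pixels is half the picture's height over the tangent of half this angle, whatever the lens; pixels are square), "cx", "cy" (the principal point, pixels), "k1" (the pictures are not rectified: a ray, as slopes to the right and down, at radius r is drawn at 1 + k1 r^2 times it, then the intrinsics apply), "cam_to_world" (4x4, takes a point from camera to world coordinates). Camera axes: x right, y down, z forward; pixel columns grow to the right and rows downward; lengths in m; the calibration is good to about 2 mm. A picture is of the moment at which its call begins. camera_info takes no time and is no camera call.
- bot.job_done(): hands the job in, once; it reports no verdict.
Trained networks look in the newest picture that a camera, given by its name, has taken for a name from the list of things; names that differ only in an ending like _2 or _b are one class to them, and where a whole thing is asked for, a point or a joint stands for the part that bears it (a point fixed in the world has none). Each returns a list of dicts, best first, with "confidence" (0 to 1); they miss things now and then, are a little off and sometimes report something else, mostly with a low value. They report only what shows in the picture. A call takes as long as a camera call.
- bot.find_in(camera, target): "at" ([x, y, z] in m, in world coordinates, good to about 4 mm: the middle of the surface that is visible of it).
The state is a dict: "clock": time; "joint_pos": joint angles; "joint_vel": joint speeds; "tau": joint torques, N m; "eef_pos": TCP position; "tool_rot": TCP orientation; "ft_force": force on the tool from outside, world axes, zero at the start; "ft_torque": the same for the moment, N m; "grip_width": finger opening in m.
Only numpy, scipy, OpenCV 4.12 (cv2) and the standard library are available. Lean on these libraries where they do the work, as an engineer would, in place of code of your own. Each camera call takes 0.05 s, during which the arm holds its last target.

### The job

Open the green gear guard so its gears can be inspected: draw the sliding bolt fully back, raise the hood by its handle until the hidden safety catch stops it (it then stays ajar by itself), reach into the gap and push the catch's upright post sideways to its stop, then swing the hood well open (50 degrees or more) and leave it standing. Work gently, never straining hood, bolt or catch, and leave the loose things around it where they lie.

Things in the scene. Friction and masses are not known exactly. Their poses are not given: they have to be found in the camera images.
- guard: Green steel gear guard fixed to the table, 235 mm deep (x), 310 wide (y), 165 high when shut; grey motor (100 mm across, 115 long) on its +y side. Origin: centre of its underside, on the table. Its x runs from the front (robot side) to the hinge at the back, y to the left seen from the robot, z up. All offsets in these notes are mm in this frame.
- bolt (a joint): Primary latch: flat steel bolt sliding along the guard's -y. 0 = shut (starts at 0 to 0.006), 0.035 m = fully back, at a stop. It lies over a tongue of the hood and frees it beyond 0.02. Takes about 3 N, stays where left. Its bar is 30 mm wide (x), its top at z 176, from 15 mm on the -y side of the grip to 40 mm on the +y side; nothing higher stands near it.
- bolt_grip (a point): Top centre of the bolt's upright square finger grip, 14 x 14 mm, 32 mm tall above the bolt's bar. At x -91, z 208 of the guard; y is -135 with the bolt shut.
- hood (a joint): Hood angle: 0 = shut, grows as the front edge rises and swings back; end at 1.3 rad. Stiff hinge: stays at any angle where it is left; moving it takes about 5 to 9 N at the handle. With the bolt back, the engaged catch stops it somewhere from 0.24 to 0.36 rad, differing from start to start. Pulling at the handle with more than 25 N in all strains bolt or catch.
- hood_handle (a point): Middle of the hood's handle: a round bar 12 mm thick along the guard's y, 80 mm between its two posts' centres, its axis 40 mm above the hood's top plate. Hood shut: x -60, y 100, z 205 of the guard. It moves with the hood on a circle about the hinge.
- hood_hinge (a point): Point on the hood's hinge axis, which runs along the guard's y; at x 100, y 0, z 40 of the guard.
- hood_edge (a point): Middle of the upper front edge of the hood's top plate (6 mm thick, 300 mm wide in y). Hood shut: x -74, z 165 of the guard, hiding the catch. With the hood ajar it is at x -41 to -18, z 200 to 220, and the channel in front of it is open from above, but for a tongue of the hood at y -112 to -98 reaching 26 mm forward of the edge.
- channel (a point): Point over the channel that holds the catch, at x -60, y 0, z 155 of the guard. The channel runs along y from -115 to 145 between a front wall (x -94 to -88, top z 155) and the space under the hood; its floor is at z 108. The bolt's guide block closes its -y end (y -150 to -118, x -108 to -74, up to z 166).
- catch (a joint): Hidden catch lever in the channel: 0 = engaged, 0.96 rad = at its slightly springy stop; frees the hood beyond 0.7. Pushed by its upright round finger post (10 mm thick, x -67 to -53, top at z 148 to 156, foot z 116 to 124) towards +y, about 33 mm along. Post's y at the start is not told: anywhere from -43 to 5. Takes 4 N, more if the hood pulls hard on it; slick to touch; stays where left; over 25 N harms it.
- wrench: Loose spanner lying beside the guard's -y side, 200 mm long; leave it alone.
- screwdriver: Loose screwdriver, 170 mm long, in front of the motor; leave it alone.
- offcut: Loose wood offcut, 50 x 90 x 30 mm, behind the guard; leave it alone.
- oiler: Loose steel oil can, 150 mm tall, on the right; leave it alone.
- jar: Loose jar, 85 mm tall, on the left; leave it alone.
- knife_block: Loose dark steel block, 30 x 140 x 70 mm, on the left; leave it alone.

How it is judged:
By the outcome, as a careful person would: the job done as asked, in the order asked, and still so for the second after the job is handed in, with the robot touching nothing.
It also fails if it takes over 72 s, if anything falls off the work surface, if the arm or the gripper's body presses on something with over 40 N, if the wrist force passes 120 N, or if a joint passes its speed limit or range.

## Working session

There is one attempt and no reset: what is moved stays moved. The work goes in short steps, Python scripts to look and compute and a tool call to move; the robot and the scene stay as the last step left them, time stands still between calls to the robot, and variables do not carry over. Pictures are saved under pics/ and viewed, and the job is handed in when it is done.

Besides the shell and the picture viewer there is one more tool, called after "Call:" by a JSON object that holds its "name" and its "arguments". move_arm: Moves the arm, as the interface text tells. Its arguments: {"type":"object","properties":{"series":{"type":"array","items":{"type":"array","items":{"type":"array","items":{"type":"number"}}}}},"required":["series"]}

```bash
mkdir -p pics
cat > h.py <<'E'
import numpy as np, cv2
from workcell import bot
def K(n):
    i=bot.camera_info(n); f=200/np.tan(np.radians(i['vfov'])/2); return i,f
def px2w(n,u,v,d):
    i,f=K(n); xd=(np.asarray(u,float)-i['cx'])/f; yd=(np.asarray(v,float)-i['cy'])/f
    x,y=xd.copy(),yd.copy()
    for _ in range(20):
        s=1+i['k1']*(x*x+y*y); x=xd/s; y=yd/s
    P=np.stack([x*d,y*d,d+0*x,np.ones_like(x)],-1)
    return (P@np.array(i['cam_to_world']).T)[...,:3]
def w2px(n,p):
    i,f=K(n); q=np.linalg.inv(np.array(i['cam_to_world']))@np.append(p,1); x,y=q[0]/q[2],q[1]/q[2]
    s=1+i['k1']*(x*x+y*y); return i['cx']+f*x*s, i['cy']+f*y*s
def cloud(n,d):
    v,u=np.mgrid[0:400,0:640]; return px2w(n,u,v,d)
def save(n,name):
    im,d=bot.camera(n); cv2.imwrite(f'pics/{name}.png',im[:,:,::-1]); np.save(f'pics/{name}_d.npy',d); return im,d
E
python3 - <<'E'
from h import *
np.set_printoptions(precision=4,suppress=True)
for n in('scene','top'):
    save(n,n+'0'); i,f=K(n); print(n,f,np.array(i['cam_to_world'])[:3])
    for t in('guard','bolt','bolt_grip','hood_handle','hood_edge','hood_hinge','catch'):
        r=bot.find_in(n,t); print(t,[(np.round(a['at'],4).tolist(),round(a['confidence'],2)) for a in r[:2]])
o=bot.get_obs(); print(o, bot.pinch_z)
E
```

```text
scene 366.7567205108645 [[-0.931  -0.2992  0.2092  0.3317]
 [-0.3649  0.7786 -0.5105  0.6169]
 [-0.0102 -0.5516 -0.8341  1.1687]]
guard [([0.5554, 0.0443, 0.1641], 0.86)]
bolt [([0.5762, 0.0013, 0.1661], 0.19)]
bolt_grip []
hood_handle []
hood_edge [([0.5745, 0.0008, 0.1639], 0.72)]
hood_hinge [([0.5539, 0.0465, 0.1688], 0.83)]
catch [([0.4523, 0.1692, 0.0206], 0.64), ([0.5776, 0.004, 0.1637], 0.27)]
top 404.39857430600506 [[-0.0243 -0.9811  0.1919  0.3612]
 [-0.9997  0.0227 -0.0106 -0.0148]
 [ 0.0061 -0.1921 -0.9813  1.2933]]
guard [([0.5516, -0.0101, 0.1649], 0.63)]
bolt [([0.502, -0.1811, 0.1763], 0.57)]
bolt_grip [([0.497, 0.4514, 0.0866], 0.57)]
hood_handle [([0.583, -0.0289, 0.1654], 0.58), ([0.5012, -0.18, 0.176], 0.29)]
hood_edge [([0.5759, -0.0292, 0.1641], 0.7)]
hood_hinge [([0.5538, -0.0112, 0.1659], 0.56)]
catch []
{'clock': 0.8, 'joint_pos': array([-1.109 ,  0.2406,  0.005 ,  1.3352,  0.    ,  1.5708]), 'joint_vel': array([ 0.0018,  0.0012,  0.    , -0.0005,  0.0003,  0.0017]), 'tau': array([ -0.    , -37.215 ,  25.268 ,   0.0008,  -0.    ,   0.    ]), 'eef_pos': array([ 0.2228, -0.4477,  0.2104]), 'tool_rot': array([0.9735, 0.2288, 0.    , 0.    ]), 'ft_force': array([ 0.0558, -0.1928,  0.7388]), 'ft_torque': array([-0.0284,  0.0285,  0.0107]), 'grip_width': 0.08510512812706843} 0.0187
```

View pics/scene0.png

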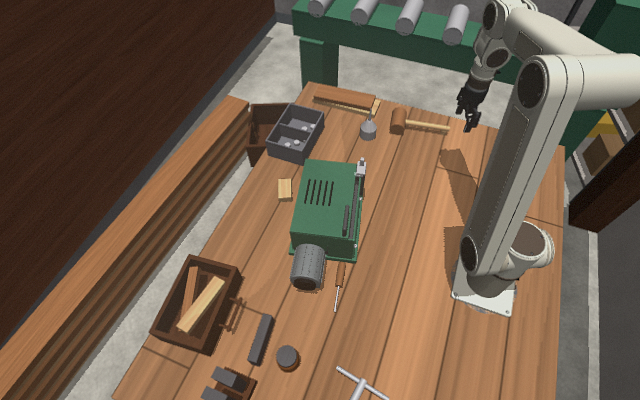

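View pics/top0.png

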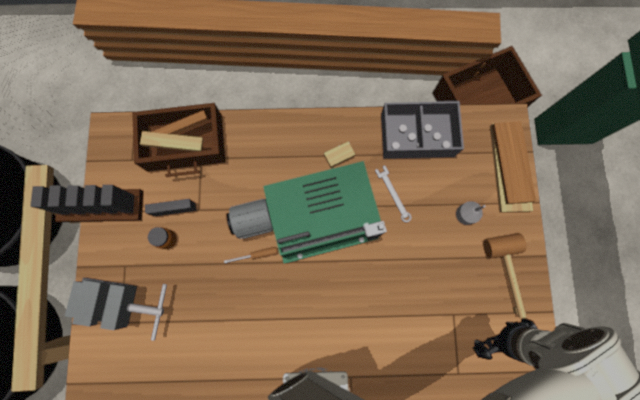

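Top view: the guard is yawed, with its corners around (266,184), (365,165), (384,235) and (284,260). The handle is a dark bar near (294,237) and the bolt grip is near (374,229). Next I'll fit the pose from depth.

Run:
```python
from h import *
np.set_printoptions(precision=4,suppress=True)
im=cv2.imread('pics/top0.png'); d=np.load('pics/top0_d.npy')
cv2.imwrite('pics/crop0.png',cv2.resize(im[150:280,220:420],None,fx=4,fy=4,interpolation=cv2.INTER_CUBIC))
P=cloud('top',d)
m=(abs(P[...,2]-.165)<.006); m[:150]=0;m[280:]=0;m[:,:220]=0;m[:,420:]=0
# largest
n,l,s,c=cv2.connectedComponentsWithStats(m.astype(np.uint8)); k=1+np.argmax(s[1:,4]); q=P[l==k]
print(s[k],np.median(q[:,2]))
r=cv2.minAreaRect((q[:,:2]*1000).astype(np.float32)); print(r); print(cv2.boxPoints(r))
# heights above plate
h=(P[...,2]>.190); h[:150]=0;h[280:]=0;h[:,:220]=0;h[:,420:]=0
n,l,s,c=cv2.connectedComponentsWithStats(h.astype(np.uint8))
for k in range(1,n):
    if s[k,4]>5: q=P[l==k]; print(s[k],q.mean(0),q.min(0),q.max(0), cv2.minAreaRect((q[:,:2]*1000).astype(np.float32)))
# also scene camera
d=np.load('pics/scene0_d.npy');P=cloud('scene',d)
m=(abs(P[...,2]-.165)<.006)&(P[...,0]>.35)&(P[...,0]<.75)&(abs(P[...,1])<.25)
n,l,s,c=cv2.connectedComponentsWithStats(m.astype(np.uint8)); k=1+np.argmax(s[1:,4]); q=P[l==k]
print(s[k],np.median(q[:,2]),cv2.minAreaRect((q[:,:2]*1000).astype(np.float32)))
h=(P[...,2]>.190)&(P[...,0]>.35)&(P[...,0]<.75)&(abs(P[...,1])<.25)
n,l,s,c=cv2.connectedComponentsWithStats(h.astype(np.uint8))
for k in range(1,n):
    if s[k,4]>5: q=P[l==k]; print(s[k],q.mean(0),q.min(0),q.max(0), cv2.minAreaRect((q[:,:2]*1000).astype(np.float32)))
```

```text
[ 263  161  119   88 6512] 0.1652640311463306
((578.9329833984375, -32.015960693359375), (190.37158203125, 301.6592712402344), 13.126344680786133)
[[ 451.981    93.2561]
 [ 520.4875 -200.5213]
 [ 705.885  -157.2881]
 [ 637.3784  136.4893]]
[378 224   7   6  35] [ 0.5059 -0.1903  0.2048] [ 0.4988 -0.1995  0.1928] [ 0.5126 -0.1835  0.2097] ((506.5798034667969, -191.39321899414062), (13.745205879211426, 15.039224624633789), 10.90141773223877)
[277 232  33  12 152] [0.4808 0.0482 0.2166] [ 0.3612 -0.0148  0.1923] [0.4951 0.0917 1.2933] ((422.2737731933594, 39.479331970214844), (136.8733367919922, 89.22333526611328), 8.510173797607422)
[ 290  158   73   81 4069] 0.16542452140302544 ((570.2811279296875, -32.88410949707031), (208.71632385253906, 306.96453857421875), 13.061919212341309)
[360 157   4   7  26] [ 0.507  -0.1867  0.2035] [ 0.4996 -0.1991  0.1914] [ 0.5136 -0.1815  0.2108] ((507.9873962402344, -188.53305053710938), (10.994848251342773, 18.42760467529297), 20.323759078979492)
[342 205   7  28 107] [0.4813 0.0562 0.2088] [0.4686 0.0087 0.19  ] [0.4972 0.0941 0.2149] ((482.4314880371094, 51.839515686035156), (11.77163314819336, 87.28437042236328), 13.158827781677246)
```

View pics/crop0.png

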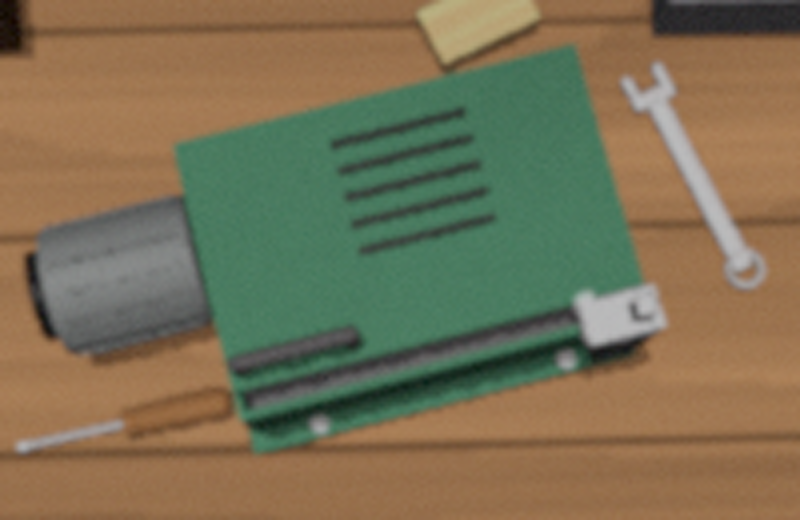

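Run:
```python
from h import *
np.set_printoptions(precision=4,suppress=True)
a=np.radians(13.1); ex=np.array([np.cos(a),np.sin(a)]); ey=np.array([-ex[1],ex[0]])
O0=np.array([.5626,-.0323])
for n in('top','scene'):
    d=np.load(f'pics/{n}0_d.npy');P=cloud(n,d); L=np.stack([(P[...,:2]-O0)@ex,(P[...,:2]-O0)@ey,P[...,2]],-1)*1000
    L[d<=0]=1e6
    m=(abs(L[...,2]-165)<4)&(abs(L[...,0])<250)&(abs(L[...,1])<250)
    q=L[m]; 
    # y extents by x slices
    for x0 in(-40,0,40,80):
        s=q[abs(q[:,0]-x0)<10,1]; print(n,'y',x0,np.sort(s)[[3,-4]],end=' ')
    print('x ext',[np.round(np.sort(q[abs(q[:,1]-y0)<10,0])[[3,-4]],1) for y0 in(-60,0,60)])
    m=(L[...,2]>200)&(L[...,2]<214)&(abs(L[...,0]+60)<30)&(abs(L[...,1]-100)<70); q=L[m]; print('handle',len(q),q.mean(0),np.percentile(q,[3,50,97],axis=0))
    m=(L[...,2]>204)&(L[...,2]<213)&(abs(L[...,0]+91)<30)&(abs(L[...,1]+140)<30); q=L[m]; print('grip',len(q),q.mean(0),q.min(0),q.max(0))
```

```text
top y -40 [-151.8436  145.0288] top y 0 [-152.5034  144.8332] top y 40 [-151.3613  145.0833] top y 80 [-152.483   144.2802] x ext [array([-72.5, 108.5]), array([-72.6, 108.9]), array([-72.7, 109.6])]
handle 141 [-60.5295  97.6196 209.5444] [[-65.6525  54.6583 205.5519]
 [-60.6307  97.4589 209.6283]
 [-54.6867 138.706  213.4651]]
grip 26 [ -90.7592 -141.1558  207.3683] [ -97.27   -147.9279  204.0525] [ -83.5526 -134.8328  209.7343]
scene y -40 [-150.037   147.0755] scene y 0 [-150.0609  147.2535] scene y 40 [-152.2017  146.6728] scene y 80 [-151.2887  147.2195] x ext [array([-69.6, 109. ]), array([-71.5, 108.7]), array([-71.2, 108.9])]
handle 95 [-59.1857 101.7255 209.6615] [[-64.5782  58.7779 203.6418]
 [-59.2784 102.6705 210.2831]
 [-53.5091 142.0807 213.5016]]
grip 15 [ -88.7138 -140.1511  208.0363] [ -93.9457 -149.6211  204.1511] [ -83.0759 -133.6303  210.8067]
```

Call:
{"name": "move_arm", "arguments": {"series": [[[2,2,3,0,0,-7,0],[3,3.3,3,0,0,-6.4,0],[3.3,3.5,0,0,0,0,0],[3.3,3.5,0,0,0,0,0],[3.3,3.5,0,0,0,0,0]]]}}

```text
clock: 1.3
eef_pos: [0.372, -0.2892, 0.2717]
tool_rot: [0.995, 0.102, 0.001, 0.0]
ft_force: [0.1, -0.9, 0.4]
grip_width: 0.0124
```

```bash
cat >> h.py <<'E'
from scipy.spatial.transform import Rotation as R
A=np.radians(13.1); ex=np.array([np.cos(A),np.sin(A),0]); ey=np.array([-np.sin(A),np.cos(A),0]); O=np.array([.5637,-.0346,0])
def loc(p): p=np.asarray(p)-O; return np.array([p@ex,p@ey,p[2]])*1000
def st(t=None):
    np.set_printoptions(precision=2,suppress=True)
    o=bot.get_obs(); p=o['eef_pos']; f=o['ft_force']; M=R.from_quat(o['tool_rot']).as_matrix()
    print('t',round(o['clock'],2),'loc',loc(p),'F loc',f@ex,f@ey,f[2],'w',o['grip_width'],'q',o['joint_pos'])
    print('tool x,y,z loc',[np.round([c@ex,c@ey,c[2]],3).tolist() for c in M.T])
    if t is not None:
        t=np.array(t)/1000; g=O+ex*t[0]+ey*t[1]; g[2]=t[2]; print('delta cm',(g-p)*100)
E
python3 -c "
from h import *
st([-91,-100,250])"
```

```text
t 1.3 loc [-244.45 -204.53  271.67] F loc -0.13066715713370297 -0.9060036773101257 0.4410516701247458 w 0.012373861096528393 q [-0.66  0.16  0.07  1.47  0.    2.28]
tool x,y,z loc [[1.0, -0.025, 0.002], [-0.025, -1.0, 0.001], [0.002, -0.001, -1.0]]
delta cm [12.58 13.66 -2.17]
```

Call:
{"name": "move_arm", "arguments": {"series": [[[3.2,3.5,0,0,0,1.4,0],[3.2,3.5,0,0,0,0,0],[3.2,3.5,0,0,0,0,0],[2.9,3.1,-1,0,0,0,0],[0,0,-1.2,0,0,0,0]]]}}

```text
clock: 1.8
eef_pos: [0.506, -0.1429, 0.2518]
tool_rot: [0.993, 0.118, 0.005, 0.002]
ft_force: [-0.0, -0.7, 0.6]
grip_width: -0.0001
```

```bash
python3 -c "
from h import *
st([-91,-102,184])
save('scene','s1')
im=cv2.imread('pics/s1.png'); cv2.imwrite('pics/s1c.png',cv2.resize(im[100:300,240:440],None,fx=3,fy=3))"
```

```text
t 1.8 loc [-80.69 -92.4  251.78] F loc -0.1717611535691134 -0.642691210315888 0.5921054354239117 w -7.690032298164794e-05 q [-0.28  0.27  0.15  1.44  0.    2.63]
tool x,y,z loc [[1.0, 0.008, 0.01], [0.008, -1.0, 0.004], [0.01, -0.004, -1.0]]
delta cm [-0.79 -1.17 -6.78]
```

View pics/s1c.png

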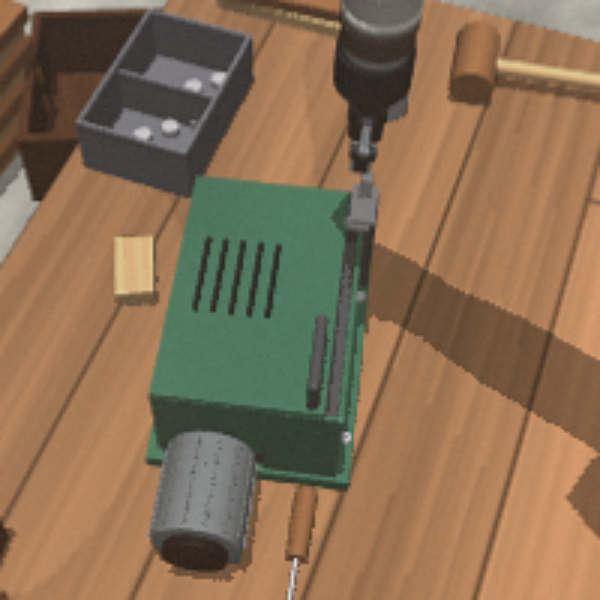

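The closed fingers hover just beyond the bolt grip, at crop (362,160) against the grip at (365,183). Descending on its +y side.

Call:
{"name": "move_arm", "arguments": {"series": [[[-0.8,-1.0,0,0,0,0,0],[0,0,-2.5,0,0,0,0],[0,0,-2.5,0,0,0,0],[0,0,-1.2,0,0,0,0],[0,0,-0.4,0,0,0,0]]]}}

```text
clock: 2.35
eef_pos: [0.4923, -0.1597, 0.1847]
tool_rot: [0.993, 0.115, 0.004, 0.003]
ft_force: [-0.2, 0.8, -0.1]
grip_width: -0.0002
```

```bash
python3 -c "
from h import *
st([-91,-117,184])"
```

```text
t 2.35 loc [ -97.88 -105.66  184.66] F loc -0.002614993765379907 0.7941709418998447 -0.07834366358860592 w -0.00016172162225995502 q [-0.31  0.28 -0.01  1.27 -0.    2.6 ]
tool x,y,z loc [[1.0, 0.001, 0.007], [0.001, -1.0, 0.007], [0.007, -0.007, -1.0]]
delta cm [ 0.93 -0.95 -0.07]
```

Call:
{"name": "move_arm", "arguments": {"series": [[[0.5,-0.2,0,0,0,0,0],[0.1,-0.5,0,0,0,0,0],[0.1,-0.5,0,0,0,0,0],[0.1,-0.5,0,0,0,0,0],[0.1,-0.5,0,0,0,0,0]]]}}

```text
clock: 2.85
eef_pos: [0.502, -0.1869, 0.1885]
tool_rot: [0.994, 0.113, 0.006, 0.004]
ft_force: [-0.3, 0.3, -0.5]
grip_width: 0.0
```

```bash
python3 -c "
from h import *
st([-91,-150,184])"
```

```text
t 2.85 loc [ -94.61 -134.31  188.49] F loc -0.18689960847589548 0.3067648113359232 -0.5067456589018902 w 4.818859916651825e-05 q [-0.35  0.31  0.04  1.29 -0.    2.56]
tool x,y,z loc [[1.0, -0.003, 0.011], [-0.003, -1.0, 0.01], [0.011, -0.01, -1.0]]
delta cm [ 0.71 -1.45 -0.45]
```

```bash
python3 -c "
from h import *
save('scene','s2')
im=cv2.imread('pics/s2.png'); cv2.imwrite('pics/s2c.png',cv2.resize(im[130:200,320:400],None,fx=8,fy=8,interpolation=cv2.INTER_CUBIC))
st()"
```

```text
t 2.9 loc [ -94.54 -135.13  188.46] F loc -0.1409754539062738 -0.9293025783269109 0.5300020518256316 w 0.000138200203549966 q [-0.36  0.31  0.04  1.29 -0.    2.56]
tool x,y,z loc [[1.0, -0.004, 0.011], [-0.004, -1.0, 0.011], [0.011, -0.011, -1.0]]
```

View pics/s2c.png

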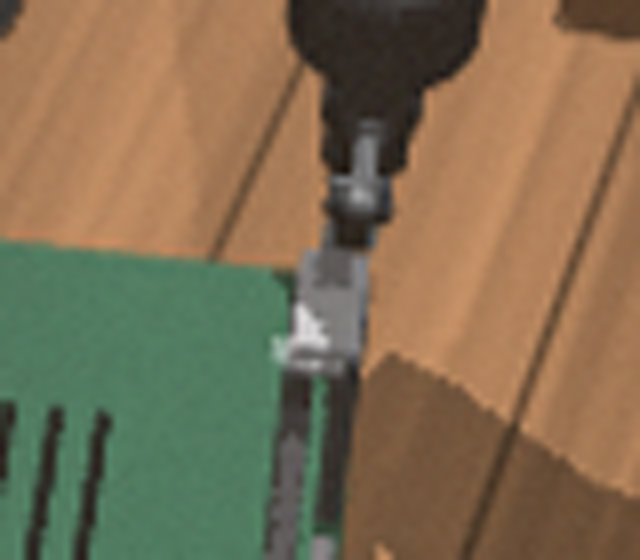

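The finger is at the bolt block and hides the grip behind it. Force is still very low, so I'll keep pushing in small steps and watch for the stop.

Call:
{"name": "move_arm", "arguments": {"series": [[[0.1,-0.4,-0.2,0,0,0,0],[0.1,-0.4,0,0,0,0,0],[0.1,-0.4,0,0,0,0,0],[0,0,0,0,0,0,0],[0,0,0,0,0,0,0]]]}}

```text
clock: 3.4
eef_pos: [0.5061, -0.2009, 0.1872]
tool_rot: [0.994, 0.112, 0.007, 0.005]
ft_force: [-1.4, -0.1, 2.0]
grip_width: -0.0002
```

```bash
python3 -c "
from h import *
save('top','t2')
im=cv2.imread('pics/t2.png'); cv2.imwrite('pics/t2c.png',cv2.resize(im[190:270,330:430],None,fx=8,fy=7,interpolation=cv2.INTER_CUBIC))
st()"
```

```text
t 3.45 loc [ -93.82 -148.83  187.23] F loc 0.3562784719791355 0.2805679135202323 1.777319558471475 w 0.000395873960337426 q [-0.38  0.32  0.06  1.29 -0.    2.54]
tool x,y,z loc [[1.0, -0.004, 0.013], [-0.004, -1.0, 0.011], [0.013, -0.011, -1.0]]
```

View pics/t2c.png

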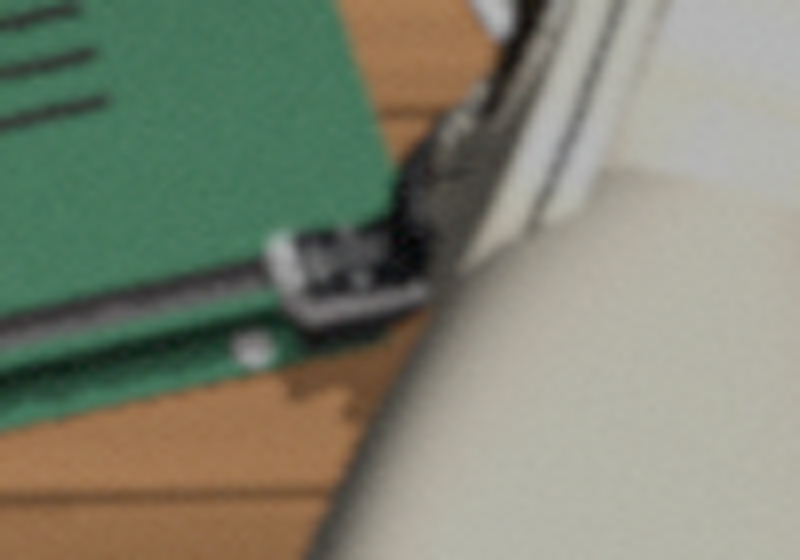

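```bash
python3 -c "
from h import *
for n in('top0','t2'):
    d=np.load(f'pics/{n}_d.npy');P=cloud('top',d); L=np.stack([(P-O)@ex,(P-O)@ey,P[...,2]],-1)*1000
    m=(abs(L[...,2]-176)<5)&(abs(L[...,0]+91)<9)&(abs(L[...,1]+130)<70)
    print(n,m.sum(),np.sort(L[m][:,1])[-8:],np.sort(L[m][:,1])[:5], L[m].mean(0))
    m=(L[...,2]>190)&(L[...,2]<214)&(abs(L[...,0]+91)<12)&(abs(L[...,1]+150)<50)
    print(np.round(L[m][:40]))
"
```

```text
top0 93 [-101.83533624 -101.63743062 -101.59351267 -100.89771642 -100.86369342
  -99.87394526  -99.39183564  -99.35220002] [-154.9227503  -154.09486618 -153.77861436 -152.99546842 -152.68925949] [ -91.39467746 -120.37834065  175.75464218]
[[ -84. -135.  207.]
 [ -85. -138.  205.]
 [ -86. -140.  209.]
 [ -86. -143.  206.]
 [ -87. -145.  209.]
 [ -85. -134.  193.]
 [ -87. -134.  208.]
 [ -87. -137.  204.]
 [ -88. -139.  207.]
 [ -89. -142.  209.]
 [ -89. -145.  206.]
 [ -88. -132.  197.]
 [ -90. -133.  210.]
 [ -90. -136.  208.]
 [ -91. -138.  207.]
 [ -92. -141.  210.]
 [ -92. -143.  209.]
 [ -92. -147.  203.]
 [ -90. -132.  194.]
 [ -92. -133.  205.]
 [ -93. -135.  206.]
 [ -93. -138.  209.]
 [ -94. -140.  207.]
 [ -95. -143.  208.]
 [ -95. -145.  208.]
 [ -94. -132.  204.]
 [ -96. -134.  210.]
 [ -96. -137.  208.]
 [ -96. -140.  205.]
 [ -97. -142.  206.]
 [ -97. -147.  198.]
 [ -96. -133.  195.]
 [ -98. -134.  206.]
 [ -98. -138.  200.]
 [ -98. -141.  194.]]
t2 12 [-104.25668319 -104.07529104 -103.31476319 -102.99423561 -102.36967581
 -101.89412527 -101.63952099 -101.37790419] [-111.43110107 -106.50142805 -104.95577837 -104.5121268  -104.25668319] [ -91.84899945 -104.11021946  175.88609149]
[]
```

```bash
python3 -c "
from h import *
np.set_printoptions(precision=0,suppress=True,linewidth=200)
for n,c in(('t2','top'),):
    d=np.load(f'pics/{n}_d.npy');P=cloud(c,d); L=np.stack([(P-O)@ex,(P-O)@ey,P[...,2]],-1)*1000
    for v in range(222,234,2):
        print(v,[tuple(np.round(L[v,u]).astype(int)) for u in range(362,386,2)])
st()
save('scene','s3')
im=cv2.imread('pics/s3.png'); cv2.imwrite('pics/s3c.png',cv2.resize(im[130:200,320:400],None,fx=8,fy=8,interpolation=cv2.INTER_CUBIC))
d=np.load('pics/s3_d.npy');P=cloud('scene',d); L=np.stack([(P-O)@ex,(P-O)@ey,P[...,2]],-1)*1000
for v in range(150,178,2):
        print(v,[tuple(np.round(L[v,u]).astype(int)) for u in range(354,372,2)])
"
```

```text
222 [(np.int64(-62), np.int64(-98), np.int64(165)), (np.int64(-64), np.int64(-103), np.int64(166)), (np.int64(-65), np.int64(-108), np.int64(166)), (np.int64(-66), np.int64(-115), np.int64(161)), (np.int64(-68), np.int64(-119), np.int64(167)), (np.int64(-70), np.int64(-124), np.int64(169)), (np.int64(-71), np.int64(-131), np.int64(165)), (np.int64(-89), np.int64(-108), np.int64(320)), (np.int64(-91), np.int64(-111), np.int64(329)), (np.int64(-95), np.int64(-110), np.int64(359)), (np.int64(-99), np.int64(-111), np.int64(380)), (np.int64(-111), np.int64(-93), np.int64(493))]
224 [(np.int64(-68), np.int64(-96), np.int64(166)), (np.int64(-69), np.int64(-102), np.int64(164)), (np.int64(-70), np.int64(-108), np.int64(162)), (np.int64(-87), np.int64(-91), np.int64(301)), (np.int64(-88), np.int64(-96), np.int64(299)), (np.int64(-89), np.int64(-101), np.int64(296)), (np.int64(-90), np.int64(-107), np.int64(294)), (np.int64(-93), np.int64(-109), np.int64(311)), (np.int64(-95), np.int64(-112), np.int64(317)), (np.int64(-99), np.int64(-111), np.int64(350)), (np.int64(-103), np.int64(-111), np.in
[... 7985 characters left out ...]
.int64(-100), np.int64(171)), (np.int64(-97), np.int64(-100), np.int64(172)), (np.int64(-104), np.int64(-102), np.int64(171)), (np.int64(-116), np.int64(-234), np.int64(5)), (np.int64(-124), np.int64(-239), np.int64(0)), (np.int64(-132), np.int64(-240), np.int64(1))]
176 [(np.int64(-70), np.int64(-94), np.int64(163)), (np.int64(-77), np.int64(-117), np.int64(135)), (np.int64(-84), np.int64(-101), np.int64(157)), (np.int64(-91), np.int64(-101), np.int64(159)), (np.int64(-98), np.int64(-97), np.int64(165)), (np.int64(-105), np.int64(-119), np.int64(138)), (np.int64(-117), np.int64(-227), np.int64(1)), (np.int64(-125), np.int64(-229), np.int64(0)), (np.int64(-132), np.int64(-226), np.int64(5))]
```

View pics/s3c.png

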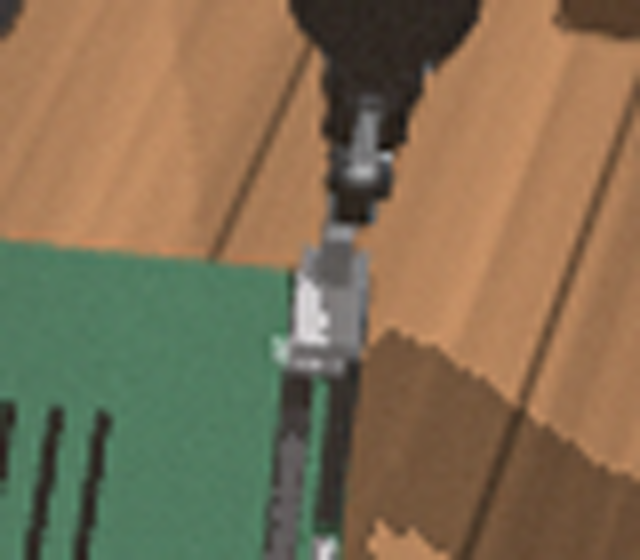

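```bash
python3 -c "
from h import *
o=bot.get_obs(); p=o['eef_pos']
for n in('scene','top'):
  print(n,w2px(n,p),w2px(n,p+[0,0,.03]), [w2px(n,O+ex*-.091+ey*y+[0,0,.208]) for y in(-.139,-.149,-.17)])
im=cv2.imread('pics/s3.png'); cv2.imwrite('pics/s3d.png',cv2.resize(im[100:180,330:400],None,fx=8,fy=7,interpolation=cv2.INTER_NEAREST))
"
```

```text
scene (np.float64(362.68374642492637), np.float64(160.2014943236967)) (np.float64(363.43067874561575), np.float64(154.49784620954733)) [(np.float64(362.1400027634041), np.float64(158.36089008416133)), (np.float64(362.3786303674477), np.float64(156.14509698026754)), (np.float64(362.8725827014326), np.float64(151.5553177662929))]
top (np.float64(383.77118149140233), np.float64(227.15343782291612)) (np.float64(385.5655713794265), np.float64(225.65770276615717)) [(np.float64(381.23749557897474), np.float64(226.0197710283775)), (np.float64(384.7789066565661), np.float64(225.1057529298649)), (np.float64(392.20349821770424), np.float64(223.1892826718956))]
```

View pics/s3d.png

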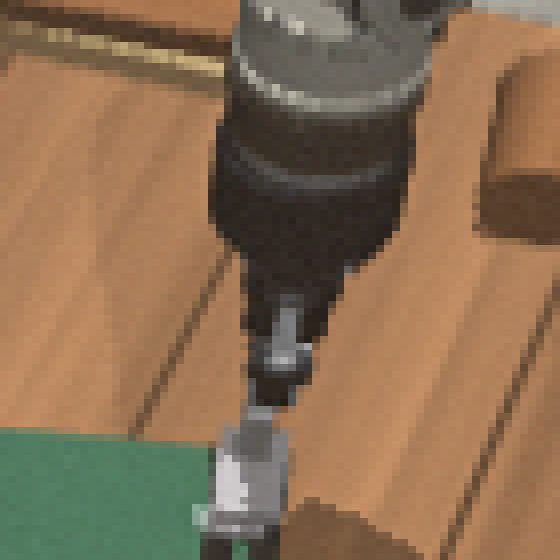

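Call:
{"name": "move_arm", "arguments": {"series": [[[0,0,1.5,0,0,0,0],[0,0,2.5,0,0,0,0],[0,0,2,0,0,0,0],[0,0,2,0,0,0,0],[0,0,0,0,0,0,0]]]}}

```text
clock: 4.0
eef_pos: [0.5042, -0.1991, 0.2673]
tool_rot: [0.994, 0.113, 0.004, 0.003]
ft_force: [0.4, 0.8, -0.4]
grip_width: -0.0002
```

```bash
python3 -c "
from h import *
st()
save('scene','s4')
im=cv2.imread('pics/s4.png'); cv2.imwrite('pics/s4c.png',cv2.resize(im[90:190,320:420],None,fx=6,fy=6,interpolation=cv2.INTER_NEAREST))
d=np.load('pics/s4_d.npy');P=cloud('scene',d); L=np.stack([(P-O)@ex,(P-O)@ey,P[...,2]],-1)*1000
m=(L[...,2]>190)&(L[...,2]<212)&(abs(L[...,0]+91)<20)&(abs(L[...,1]+150)<60); print(np.round(L[m]))
m=(L[...,2]>225)&(L[...,2]<300)&(abs(L[...,0]+91)<60)&(abs(L[...,1]+150)<100); q=L[m];
for z in range(225,420,8):
   m=(abs(L[...,2]-z)<4)&(abs(L[...,0]+91)<70)&(abs(L[...,1]+150)<110); q=L[m]
   if len(q): print(z,len(q),q.min(0),q.max(0))
o=bot.get_obs()['eef_pos']; print(w2px('scene',o),w2px('scene',o+[0,0,.0]+.0145*ey))
"
```

```text
t 4.0 loc [ -95.23 -146.7   267.3 ] F loc 0.5537856396736175 0.653245866415846 -0.4275986599797592 w -0.00023945060186124822 q [-0.37  0.3   0.23  1.49 -0.    2.54]
tool x,y,z loc [[1.0, -0.002, 0.008], [-0.002, -1.0, 0.008], [0.008, -0.008, -1.0]]
[[ -83. -146.  206.]
 [ -87. -143.  210.]
 [ -90. -144.  209.]
 [ -93. -146.  207.]
 [ -97. -145.  209.]
 [ -84. -138.  210.]
 [ -87. -139.  209.]
 [ -90. -141.  208.]
 [ -94. -142.  206.]
 [ -84. -136.  207.]
 [ -87. -135.  209.]
 [ -91. -134.  211.]
 [ -94. -134.  212.]
 [ -84. -135.  202.]
 [ -88. -136.  203.]
 [ -91. -135.  204.]
 [ -95. -135.  205.]
 [ -85. -135.  198.]
 [ -88. -137.  196.]
 [ -92. -132.  202.]
 [ -95. -134.  200.]
 [ -85. -133.  195.]
 [ -89. -134.  194.]
 [ -92. -133.  196.]
 [ -95. -135.  195.]
 [ -89. -132.  191.]
 [ -96. -132.  192.]]
289 2 [-103.07 -141.8   287.89] [ -86.68 -141.18  290.82]
297 4 [-105.74 -140.03  294.85] [ -86.27 -133.89  299.94]
305 18 [-105.22 -143.07  301.16] [ -85.13 -130.2   308.7 ]
313 8 [-103.96 -140.15  310.2 ] [ -91.34 -131.28  315.9 ]
321 2 [ -97.86 -132.77  318.48] [ -94.41 -129.56  319.15]
337 3 [-100.09 -138.9   333.55] [ -83.22 -113.3   340.2 ]
345 1 [ -91.62 -133.74  348.64] [ -91.62 -133.74  348.64]
353 11 [-112.77 -134.63  350.57] [ -82.1  -104.11  356.66]
361 17 [-112.23 -139.6   357.11] [-81.37 -93.5  364.27]
369 12 [-111.39 -131.96  366.01] [-80.65 -87.39 372.78]
377 35 [-113.42 -130.47  373.74] [-80.3  -80.44 380.82]
385 35 [-115.78 -130.43  381.11] [-79.27 -85.07 388.98]
393 33 [-115.04 -135.32  389.26] [-78.25 -97.55 396.99]
401 22 [-108.3  -129.47  397.18] [ -84.47 -104.29  404.59]
409 17 [-105.89 -113.65  405.02] [ -87.59 -102.47  412.03]
417 25 [-131.91 -134.49  413.97] [ -77.92 -107.01  420.78]
(np.float64(365.2427369727434), np.float64(145.458724921453)) (np.float64(364.90178769493593), np.float64(148.73831287709714))
```

View pics/s4c.png

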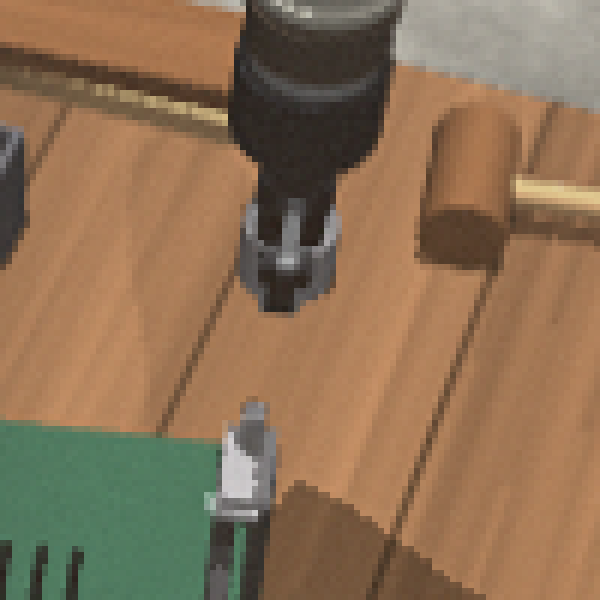

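```bash
python3 -c "
from h import *
d=np.load('pics/s4_d.npy');P=cloud('scene',d); L=np.stack([(P-O)@ex,(P-O)@ey,P[...,2]],-1)*1000
im=cv2.imread('pics/s4.png')
for v in range(132,148): print(v,[tuple(int(x) for x in L[v,u])+(int(im[v,u].mean()),) for u in range(360,374,2)])
"
```

```text
132 [(-72, -437, 29, 76), (-80, -429, 39, 84), (-85, -92, 381, 73), (-91, -91, 383, 102), (-97, -91, 383, 140), (-103, -95, 380, 82), (-122, -423, 51, 114)]
133 [(-72, -443, 17, 78), (-81, -428, 34, 87), (-86, -89, 379, 65), (-91, -86, 383, 137), (-97, -90, 380, 174), (-103, -87, 384, 74), (-122, -426, 41, 83)]
134 [(-73, -436, 19, 79), (-81, -425, 31, 87), (-86, -86, 378, 56), (-92, -85, 380, 103), (-98, -85, 381, 126), (-104, -87, 380, 63), (-123, -429, 33, 82)]
135 [(-73, -435, 14, 75), (-82, -432, 18, 84), (-86, -80, 380, 38), (-92, -85, 376, 61), (-98, -84, 378, 69), (-104, -85, 378, 46), (-124, -424, 32, 81)]
136 [(-74, -436, 6, 77), (-82, -430, 14, 87), (-87, -96, 359, 38), (-93, -97, 360, 46), (-98, -87, 370, 47), (-104, -87, 372, 39), (-124, -425, 25, 86)]
137 [(-74, -437, 0, 96), (-83, -428, 10, 86), (-88, -141, 308, 51), (-94, -132, 319, 43), (-100, -113, 340, 39), (-105, -104, 350, 35), (-125, -426, 18, 92)]
138 [(-75, -430, 1, 121), (-83, -428, 4, 86), (-88, -141, 304, 63), (-94, -134, 312, 43), (-101, -133, 314, 40), (-117, -426, 11, 80), (-126, -425, 13, 84)]
139 [(-75
[... 715 characters left out ...]
(-111, -408, -1, 126), (-120, -409, -1, 128), (-128, -409, 0, 125)]
144 [(-78, -392, 4, 127), (-86, -398, -1, 125), (-95, -396, 2, 129), (-103, -398, 1, 132), (-112, -404, -3, 125), (-120, -400, 1, 125), (-128, -404, 0, 122)]
145 [(-78, -391, -1, 127), (-87, -395, -3, 128), (-95, -395, -2, 128), (-103, -391, 3, 129), (-112, -395, 0, 126), (-120, -396, 0, 125), (-129, -404, -6, 124)]
146 [(-79, -385, 0, 127), (-87, -385, 1, 125), (-95, -386, 1, 129), (-104, -387, 0, 129), (-112, -387, 2, 124), (-121, -392, -2, 127), (-129, -388, 4, 125)]
147 [(-79, -381, -2, 122), (-88, -383, -3, 126), (-96, -382, 0, 129), (-104, -382, 0, 128), (-113, -380, 4, 124), (-121, -384, 0, 123), (-129, -383, 3, 126)]
```

```bash
python3 -c "
from h import *
st([-92,-113,182])"
```

```text
t 4.05 loc [ -95.83 -146.24  265.54] F loc -0.23814000014812722 -0.01649295284616922 -0.0964326908922861 w -0.00044791155854303116 q [-0.37  0.3   0.23  1.49 -0.    2.54]
tool x,y,z loc [[1.0, -0.002, 0.006], [-0.002, -1.0, 0.006], [0.006, -0.006, -1.0]]
delta cm [-0.38  3.32 -8.35]
```

Call:
{"name": "move_arm", "arguments": {"series": [[[-0.4,3.3,0,0,0,0,0],[0,0,-3,0,0,0,0],[0,0,-3,0,0,0,0],[0,0,-2,0,0,0,0],[0,0,0,0,0,0,0]]]}}

```text
clock: 4.55
eef_pos: [0.4964, -0.1629, 0.1769]
tool_rot: [0.994, 0.113, 0.0, 0.001]
ft_force: [-0.2, -0.3, 0.7]
grip_width: -0.0001
```

```bash
python3 -c "
from h import *
save('scene','s5')
st([-92,-113,182])
im=cv2.imread('pics/s5.png'); cv2.imwrite('pics/s5c.png',cv2.resize(im[90:190,320:420],None,fx=6,fy=6,interpolation=cv2.INTER_NEAREST))
print(w2px('scene',bot.get_obs()['eef_pos']))
d=np.load('pics/s5_d.npy');P=cloud('scene',d); L=np.stack([(P-O)@ex,(P-O)@ey,P[...,2]],-1)*1000
for v in range(154,176): print(v,[tuple(int(x) for x in L[v,u]) for u in range(356,368,2)])
"
```

```text
t 4.6 loc [ -94.03 -110.16  178.3 ] F loc -0.17850029673688173 -0.38015899270158426 -0.532364612181172 w -4.566504320189794e-05 q [-0.32  0.3  -0.    1.27 -0.    2.6 ]
tool x,y,z loc [[1.0, -0.001, 0.002], [-0.001, -1.0, 0.003], [0.002, -0.004, -1.0]]
delta cm [ 0.26 -0.23  0.37]
(np.float64(361.610293008532), np.float64(170.46419717573906))
154 [(-66, -340, -2), (-74, -337, 2), (-81, -93, 281), (-87, -68, 309), (-93, -73, 305), (-99, -69, 311)]
155 [(-66, -334, -2), (-75, -330, 4), (-82, -92, 276), (-88, -69, 303), (-94, -68, 307), (-100, -68, 307)]
156 [(-67, -322, 5), (-75, -329, -1), (-82, -93, 271), (-88, -71, 297), (-94, -68, 302), (-100, -68, 303)]
157 [(-67, -320, 1), (-76, -326, -4), (-82, -93, 266), (-89, -90, 270), (-95, -67, 298), (-101, -83, 281)]
158 [(-68, -315, 1), (-76, -318, -1), (-83, -91, 264), (-89, -96, 259), (-95, -62, 300), (-102, -94, 263)]
159 [(-68, -309, 1), (-77, -313, -1), (-83, -92, 257), (-90, -98, 251), (-95, -60, 297), (-102, -95, 257)]
160 [(-69, -304, 1), (-77, -309, -3), (-83, -65, 284), (-90, -63, 287), (-96, -60, 292), (-102, -66, 285)]
161 [(-6
[... 959 characters left out ...]
20, 174), (-113, -260, 3)]
170 [(-74, -121, 163), (-81, -111, 176), (-88, -110, 179), (-95, -117, 172), (-102, -114, 176), (-114, -258, 0)]
171 [(-75, -106, 176), (-81, -105, 179), (-88, -107, 177), (-95, -108, 178), (-102, -111, 175), (-114, -251, 2)]
172 [(-75, -99, 179), (-82, -103, 176), (-89, -105, 174), (-95, -103, 178), (-102, -105, 176), (-115, -248, 0)]
173 [(-75, -101, 172), (-82, -102, 172), (-89, -101, 174), (-96, -101, 175), (-103, -99, 178), (-78, 687, 1168)]
174 [(-76, -101, 167), (-83, -102, 166), (-89, -102, 167), (-96, -99, 172), (-103, -100, 172), (-115, -238, 0)]
175 [(-76, -96, 167), (-83, -99, 164), (-90, -101, 163), (-97, -103, 162), (-104, -121, 140), (-116, -233, 0)]
```

View pics/s5c.png

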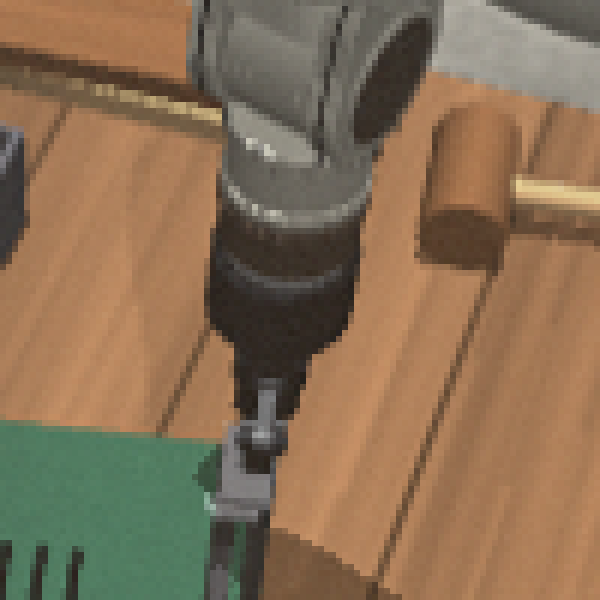

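The picture disagrees with the reported TCP. Visible fingertips end at z ≈ 0.200 while the TCP reads 0.178, so the real tips sit about 20–25 mm higher, and my first push passed over the grip. I'll descend gently and find the true tip height by contact.

Call:
{"name": "move_arm", "arguments": {"series": [[[0,0,-1,0,0,0,0],[0,0,-0.3,0,0,0,0],[0,0,-0.3,0,0,0,0],[0,0,0,0,0,0,0],[0,0,0,0,0,0,0]]]}}

```text
clock: 5.1
eef_pos: [0.499, -0.1641, 0.1636]
tool_rot: [0.994, 0.113, 0.003, 0.003]
ft_force: [-0.8, -0.5, 0.8]
grip_width: -0.0002
```

```bash
python3 -c "
from h import *
save('scene','s6')
st([-92,-113,182])
d=np.load('pics/s6_d.npy');P=cloud('scene',d); L=np.stack([(P-O)@ex,(P-O)@ey,P[...,2]],-1)*1000
for v in range(160,176): print(v,[tuple(int(x) for x in L[v,u]) for u in range(356,368,2)])
"
```

```text
t 5.15 loc [ -92.41 -111.38  163.58] F loc -0.4340852296919279 -0.5562499001651556 0.8392058820337004 w -0.00015190919355201799 q [-0.32  0.31 -0.03  1.23 -0.    2.6 ]
tool x,y,z loc [[1.0, -0.002, 0.006], [-0.002, -1.0, 0.006], [0.006, -0.006, -1.0]]
delta cm [ 0.08 -0.15  1.84]
160 [(-69, -304, 0), (-77, -94, 249), (-84, -94, 251), (-90, -64, 287), (-96, -67, 283), (-103, -94, 253)]
161 [(-69, -299, 0), (-78, -152, 176), (-84, -97, 242), (-90, -60, 286), (-96, -63, 284), (-103, -98, 243)]
162 [(-70, -295, -1), (-78, -148, 175), (-84, -66, 273), (-90, -58, 284), (-96, -60, 283), (-104, -99, 237)]
163 [(-70, -290, -1), (-78, -142, 177), (-84, -58, 278), (-91, -57, 280), (-97, -58, 280), (-103, -67, 271)]
164 [(-72, -148, 162), (-79, -138, 176), (-85, -53, 279), (-91, -56, 276), (-97, -59, 274), (-103, -59, 275)]
165 [(-72, -139, 168), (-79, -52, 275), (-85, -52, 276), (-91, -51, 278), (-98, -52, 277), (-104, -57, 272)]
166 [(-73, -134, 168), (-80, -129, 177), (-86, -50, 273), (-92, -50, 274), (-98, -52, 272), (-104, -49, 278)]
167 [(-73, -131, 167), (-80, -125, 176), (-86, -97, 211),
[... 248 characters left out ...]
5, 193), (-113, -259, 5)]
170 [(-74, -117, 168), (-81, -111, 177), (-88, -100, 191), (-94, -99, 194), (-101, -106, 186), (-114, -258, 0)]
171 [(-75, -108, 174), (-81, -109, 174), (-88, -110, 174), (-95, -108, 177), (-102, -111, 175), (-114, -252, 1)]
172 [(-75, -104, 174), (-82, -101, 179), (-89, -102, 178), (-95, -107, 174), (-102, -105, 176), (-114, -245, 2)]
173 [(-75, -103, 169), (-82, -100, 174), (-89, -103, 171), (-96, -102, 173), (-103, -103, 174), (-115, -243, 0)]
174 [(-76, -103, 164), (-83, -101, 167), (-89, -102, 167), (-96, -102, 168), (-103, -99, 173), (-115, -236, 2)]
175 [(-76, -97, 166), (-83, -97, 167), (-90, -103, 161), (-97, -100, 165), (-104, -121, 140), (-116, -233, -1)]
```

Call:
{"name": "move_arm", "arguments": {"series": [[[0.1,-0.5,-0.4,0,0,0,0],[0.1,-0.5,0,0,0,0,0],[0.1,-0.5,0,0,0,0,0],[0.1,-0.4,0,0,0,0,0],[0,0,0,0,0,0,0]]]}}

```text
clock: 5.65
eef_pos: [0.5035, -0.183, 0.16]
tool_rot: [0.994, 0.114, 0.004, 0.001]
ft_force: [-0.5, 1.1, 0.4]
grip_width: -0.0001
```

```bash
cat >> h.py <<'E'
def boltpos(nm):
    _,d=save('scene',nm); P=cloud('scene',d); L=np.stack([(P-O)@ex,(P-O)@ey,P[...,2]],-1)*1000
    m=(abs(L[...,2]-175.5)<2.5)&(abs(L[...,0]+91)<8)&(abs(L[...,1]+130)<60); y=np.sort(L[m][:,1]); print('bolt +y end',len(y),y[-6:] if len(y) else '')
E
python3 -c "
from h import *
st([-92,-150,160]); boltpos('s7')
"
```

```text
t 5.65 loc [ -92.27 -130.92  159.97] F loc -0.25755225533551224 1.1632341830133 0.3884630340379328 w -0.00014953895955364304 q [-0.35  0.33 -0.01  1.23  0.    2.56]
tool x,y,z loc [[1.0, -0.001, 0.008], [-0.001, -1.0, 0.003], [0.008, -0.003, -1.0]]
delta cm [ 0.46 -1.85  0.  ]
bolt +y end 16 [-115.76 -114.4  -112.92 -112.77 -111.67 -110.67]
```

The bolt is moving now; its +y end went from about −100 to −112. Continuing to the stop.

Call:
{"name": "move_arm", "arguments": {"series": [[[0.1,-0.4,0,0,0,0,0],[0.1,-0.4,0,0,0,0,0],[0.1,-0.4,0,0,0,0,0],[0.1,-0.3,0,0,0,0,0],[0,0,0,0,0,0,0]]]}}

```text
clock: 6.2
eef_pos: [0.5071, -0.1986, 0.16]
tool_rot: [0.993, 0.114, 0.003, 0.0]
ft_force: [-0.9, 1.9, 1.2]
grip_width: -0.0003
```

```bash
python3 -c "
from h import *
st([-92,-152,160]); boltpos('s8')
"
```

```text
t 6.2 loc [ -92.27 -146.91  160.02] F loc -0.4152529142813205 2.0444034215196427 1.2144006085774663 w -0.0003152827246855075 q [-0.37  0.35  0.02  1.24  0.    2.54]
tool x,y,z loc [[1.0, -0.0, 0.007], [-0.0, -1.0, 0.002], [0.007, -0.002, -1.0]]
delta cm [ 0.14 -0.49 -0.  ]
bolt +y end 14 [-131.67 -130.51 -129.35 -128.51 -127.43 -126.75]
```

Call:
{"name": "move_arm", "arguments": {"series": [[[0,-0.2,0,0,0,0,0],[0.1,-0.2,0,0,0,0,0],[0,-0.2,0,0,0,0,0],[0,-0.1,0,0,0,0,0],[0,0,0,0,0,0,0]]]}}

```text
clock: 6.75
eef_pos: [0.5076, -0.2005, 0.1602]
tool_rot: [0.993, 0.116, 0.004, -0.005]
ft_force: [0.2, 0.8, 0.5]
grip_width: 0.0001
```

```bash
python3 -c "
from h import *
st([-92,-152,160]); boltpos('s9')
"
```

```text
t 6.75 loc [ -92.24 -148.91  160.17] F loc 0.4118434258820265 0.7507743533819998 0.5499293159298614 w 6.627735053114772e-05 q [-0.38  0.36  0.03  1.24  0.01  2.53]
tool x,y,z loc [[1.0, 0.003, 0.008], [0.004, -1.0, -0.009], [0.008, 0.009, -1.0]]
delta cm [ 0.09 -0.3  -0.02]
bolt +y end 14 [-133.84 -132.94 -132.74 -132.63 -130.93 -129.94]
```

Call:
{"name": "move_arm", "arguments": {"series": [[[0.1,-0.3,0,0,0,0,0],[0.1,-0.3,0,0,0,0,0],[0.1,-0.4,0,0,0,0,0],[0.1,-0.4,0,0,0,0,0],[0.1,-0.4,0,0,0,0,0]]]}}

```text
clock: 7.3
eef_pos: [0.5072, -0.1995, 0.1607]
tool_rot: [0.992, 0.121, 0.001, -0.024]
ft_force: [-4.3, 14.1, 4.9]
grip_width: -0.0002
```

```bash
python3 -c "
from h import *
st([-92,-152,160]); boltpos('s10')
"
```

```text
t 7.3 loc [ -92.44 -147.84  160.7 ] F loc -0.9573243729052009 14.68717735068824 4.90176964894577 w -0.00019035998835418064 q [-0.4   0.37  0.06  1.28  0.04  2.5 ]
tool x,y,z loc [[1.0, 0.014, 0.008], [0.014, -0.999, -0.048], [0.008, 0.048, -0.999]]
delta cm [ 0.14 -0.4  -0.07]
bolt +y end 12 [-140.11 -136.9  -134.74 -131.44 -128.72 -127.71]
```

The bolt is firmly at its stop: 14.7 N of resistance with no further travel. Backing off, rising, turning 90° and heading for the handle.

Call:
{"name": "move_arm", "arguments": {"series": [[[-0.4,1.5,0,-2.7,-0.6,0,0],[-0.2,0.5,3,0,0,0,0],[0,0,4,0,0,0,0.3],[-0.8,3.5,2,0,0,8.5,0.5],[-0.8,4,0,0,0,8.5,0.5]]]}}

```text
clock: 7.85
eef_pos: [0.4829, -0.1086, 0.2498]
tool_rot: [0.964, 0.267, -0.0, 0.004]
ft_force: [0.4, 1.2, 0.4]
grip_width: 0.0421
```

```bash
python3 -c "
from h import *
st([-60,100,240])
"
```

```text
t 7.85 loc [-95.51 -53.7  249.83] F loc 0.6410652496488244 1.0430597531271182 0.41013863756020563 w 0.0420559963379638 q [-0.22  0.21  0.07  1.43 -0.01  2.39]
tool x,y,z loc [[0.952, 0.306, -0.003], [0.306, -0.952, 0.008], [-0.0, -0.009, -1.0]]
delta cm [-0.03 15.77 -0.98]
```

Call:
{"name": "move_arm", "arguments": {"series": [[[0,3,0,0,0,8.4,0.5],[0,3,0,0,0,8.4,0.5],[0,3,0,0,0,8.4,0.5],[0,3,0,0,0,8.4,0.5],[0,3,0,0,0,8.4,0.5]]]}}

```text
clock: 8.35
eef_pos: [0.4861, 0.0419, 0.2535]
tool_rot: [0.799, 0.602, 0.006, 0.011]
ft_force: [0.8, -0.4, 0.1]
grip_width: 0.0427
```

Call:
{"name": "move_arm", "arguments": {"series": [[[0,0.5,0,0,0,8.4,0.5],[0,0,0,0,0,8.4,0.5],[0,0,0,0,0,8.4,0.5],[0,0,0,0,0,5,0.5],[0,0,0,0,0,0,0.5]]]}}

```text
clock: 8.85
eef_pos: [0.4902, 0.0472, 0.2545]
tool_rot: [0.608, 0.794, 0.009, 0.015]
ft_force: [0.1, 0.4, -0.6]
grip_width: 0.0426
```

```bash
python3 -c "
from h import *
st([-60,100,200])
"
```

```text
t 8.85 loc [-53.05  96.38 254.54] F loc 0.2111444747414888 0.3190798847535842 -0.6251306029900294 w 0.04257677358192485 q [ 0.1   0.18  0.04  1.4  -0.01  1.41]
tool x,y,z loc [[-0.035, 0.999, -0.013], [0.999, 0.035, 0.032], [0.032, -0.012, -0.999]]
delta cm [-0.76  0.2  -5.45]
```

Call:
{"name": "move_arm", "arguments": {"series": [[[-0.8,0.2,0,-0.4,1.8,-2,0.5],[0,0,-2.5,0,0,0,0.5],[0,0,-2.5,0,0,0,0.5],[0,0,0,0,0,0,0.5],[0,0,0,0,0,0,0.5]]]}}

```text
clock: 9.35
eef_pos: [0.4855, 0.0461, 0.2054]
tool_rot: [0.627, 0.779, -0.004, 0.009]
ft_force: [-1.5, -0.2, 1.2]
grip_width: 0.0426
```

```bash
python3 -c "
from h import *
st([-60,100,165])
save('scene','s11');
im=cv2.imread('pics/s11.png'); cv2.imwrite('pics/s11c.png',cv2.resize(im[150:250,290:390],None,fx=6,fy=6,interpolation=cv2.INTER_NEAREST))
save('top','t11');
im=cv2.imread('pics/t11.png'); cv2.imwrite('pics/t11c.png',cv2.resize(im[190:270,240:340],None,fx=6,fy=6,interpolation=cv2.INTER_NEAREST))
"
```

```text
t 9.35 loc [-57.84  96.29 205.44] F loc -1.4776724683606757 0.1281571896040243 1.2261212553061118 w 0.04258616108901231 q [ 0.11  0.21 -0.05  1.31 -0.02  1.46]
tool x,y,z loc [[0.014, 1.0, -0.019], [1.0, -0.014, 0.006], [0.006, -0.019, -1.0]]
delta cm [-0.29  0.31 -4.04]
```

View pics/s11c.png

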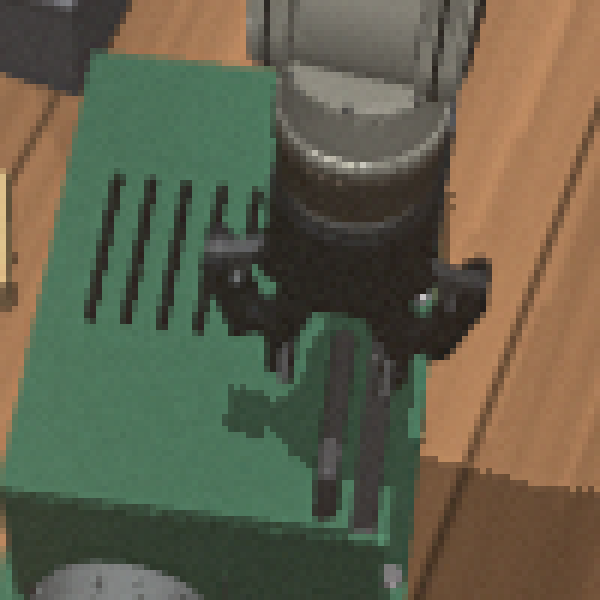

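View pics/t11c.png

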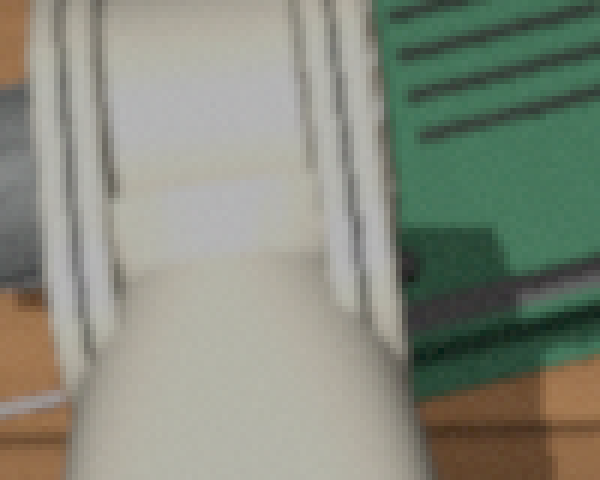

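The fingers at crop (285,370) and (400,370) straddle the handle bar at (340,340), centred. Descending.

Call:
{"name": "move_arm", "arguments": {"series": [[[-0.2,0.3,-1,0,0,0,0.5],[0,0,-1,0,0,0,0.5],[0,0,-1,0,0,0,0.5],[0,0,-0.7,0,0,0,0.5],[0,0,0,0,0,0,0.5]]]}}

```text
clock: 9.95
eef_pos: [0.4849, 0.0495, 0.168]
tool_rot: [0.628, 0.779, -0.002, 0.011]
ft_force: [-0.1, 0.2, -0.0]
grip_width: 0.0427
```

```bash
python3 -c "
from h import *
st([-60,100,163])
save('scene','s12');
im=cv2.imread('pics/s12.png'); cv2.imwrite('pics/s12c.png',cv2.resize(im[170:240,310:380],None,fx=8,fy=8,interpolation=cv2.INTER_NEAREST))
d=np.load('pics/s12_d.npy');P=cloud('scene',d); L=np.stack([(P-O)@ex,(P-O)@ey,P[...,2]],-1)*1000
for v in range(196,222): print(v,[tuple(int(x) for x in L[v,u]) for u in range(334,360,3)])
"
```

```text
t 9.95 loc [-57.64  99.78 168.01] F loc -0.03185424833684714 0.19775883066478867 -0.042405622408348324 w 0.0426765075242139 q [ 0.11  0.23 -0.12  1.21 -0.02  1.47]
tool x,y,z loc [[0.015, 1.0, -0.02], [1.0, -0.015, 0.011], [0.011, -0.02, -1.0]]
delta cm [-0.23 -0.03 -0.5 ]
196 [(-23, 112, 329), (-32, 128, 354), (-41, 131, 361), (-49, 132, 364), (-57, 136, 370), (-65, 136, 372), (-72, 134, 372), (-80, 128, 364), (-88, 124, 360)]
197 [(-23, 115, 329), (-33, 128, 350), (-41, 134, 361), (-49, 132, 359), (-57, 135, 365), (-65, 134, 365), (-73, 132, 363), (-81, 129, 360), (-89, 125, 357)]
198 [(-23, 114, 323), (-33, 130, 349), (-41, 137, 359), (-49, 138, 363), (-57, 137, 363), (-65, 137, 365), (-73, 134, 362), (-81, 133, 362), (-89, 126, 353)]
199 [(-23, 111, 314), (-33, 128, 339), (-41, 136, 353), (-50, 139, 359), (-58, 139, 362), (-65, 138, 361), (-73, 136, 361), (-81, 132, 356), (-89, 124, 346)]
200 [(-23, 113, 311), (-33, 129, 337), (-42, 135, 348), (-50, 139, 355), (-58, 141, 360), (-66, 139, 358), (-74, 138, 358), (-82, 132, 351), (-90, 124, 341)]
201 [(-23, 111, 303), (-33, 129, 332
[... 2526 characters left out ...]
), (-61, 104, 213), (-70, 75, 168), (-79, 110, 228), (-88, 114, 236), (-101, -17, 22)]
218 [(-25, 106, 201), (-34, 110, 211), (-41, 79, 161), (-51, 81, 167), (-61, 107, 213), (-70, 77, 164), (-79, 110, 221), (-88, 108, 220), (-101, -13, 22)]
219 [(-23, 89, 167), (-34, 109, 204), (-42, 88, 170), (-51, 85, 167), (-62, 109, 209), (-70, 81, 166), (-80, 111, 218), (-89, 106, 211), (-102, -9, 21)]
220 [(-24, 91, 164), (-35, 110, 200), (-42, 89, 166), (-52, 88, 167), (-62, 111, 206), (-71, 84, 164), (-80, 110, 210), (-89, 107, 207), (-102, -6, 19)]
221 [(-24, 96, 168), (-33, 93, 164), (-43, 90, 162), (-53, 114, 204), (-62, 117, 211), (-71, 88, 165), (-80, 111, 205), (-90, 107, 200), (-103, -2, 19)]
```

View pics/s12c.png

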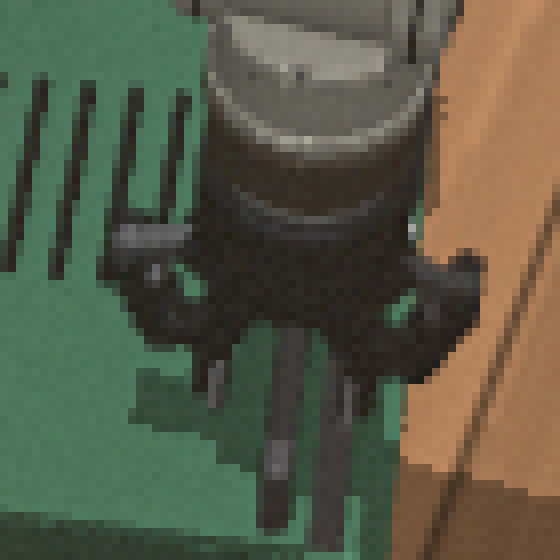

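Call:
{"name": "move_arm", "arguments": {"series": [[[-0.2,0,-0.5,0,0,0,0.5],[0,0,0,0,0,0,0.3],[0,0,0,0,0,0,0],[0,0,0,0,0,0,0],[0,0,0,0,0,0,0]]]}}

```text
clock: 10.5
eef_pos: [0.4834, 0.0495, 0.1636]
tool_rot: [0.627, 0.779, -0.001, 0.012]
ft_force: [0.4, -0.1, -1.8]
grip_width: 0.01
```

```bash
python3 -c "
from h import *
st([-60,100,163])
save('scene','s13');
im=cv2.imread('pics/s13.png'); cv2.imwrite('pics/s13c.png',cv2.resize(im[170:240,310:380],None,fx=8,fy=8,interpolation=cv2.INTER_NEAREST))
"
```

```text
t 10.5 loc [-59.16 100.15 163.56] F loc 0.41871580325167185 -0.1629330375809927 -1.769296336794803 w 0.009974480878399914 q [ 0.11  0.23 -0.14  1.19 -0.02  1.47]
tool x,y,z loc [[0.014, 1.0, -0.02], [1.0, -0.014, 0.013], [0.012, -0.02, -1.0]]
delta cm [-0.08 -0.03 -0.06]
```

View pics/s13c.png

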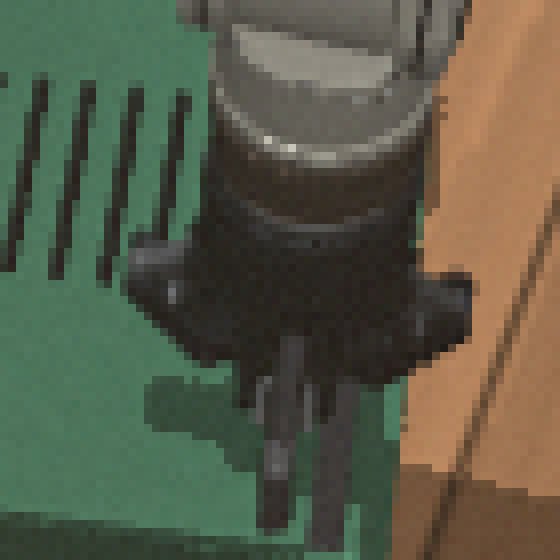

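The grip is closed on the bar. Lifting along the hood's arc, turning the tool with it.

Call:
{"name": "move_arm", "arguments": {"series": [[[0.4,0.1,0.4,-0.3,1.5,0,0],[0.4,0.1,0.4,-0.3,1.5,0,0],[0.4,0.1,0.4,-0.3,1.5,0,0],[0,0,0,0,0,0,0],[0,0,0,0,0,0,0]]]}}

```text
clock: 11.05
eef_pos: [0.4898, 0.0512, 0.1732]
tool_rot: [0.626, 0.778, -0.038, -0.019]
ft_force: [-2.8, -0.3, 0.2]
grip_width: 0.0102
```

```bash
cat >> h.py <<'E'
def hood(off=44):
    o=bot.get_obs(); zt=R.from_quat(o['tool_rot']).as_matrix()[:,2]; g=loc(o['eef_pos']-zt*off/1000)
    r=np.hypot(g[0]-100,g[2]-40); print('grasp',g,'r',r,'theta',134.1-np.degrees(np.arctan2(g[2]-40,g[0]-100)),'|F|',np.linalg.norm(o['ft_force']))
E
python3 -c "
from h import *
st(); hood()
"
```

```text
t 11.05 loc [-52.56 100.29 173.23] F loc -2.775954673640671 0.3066755585569537 0.16585737519426785 w 0.010194903905840805 q [ 0.12  0.31  0.    1.34 -0.03  1.48]
tool x,y,z loc [[0.012, 1.0, -0.019], [0.996, -0.013, -0.083], [-0.083, -0.018, -0.996]]
grasp [-48.9  101.06 217.07] r 231.35967695136918 theta 4.039502454716086 |F| 2.7977639137765062
```

Call:
{"name": "move_arm", "arguments": {"series": [[[0.4,0.1,0.4,-0.3,1.5,0,0],[0.4,0.1,0.4,-0.3,1.5,0,0],[0.4,0.1,0.4,-0.3,1.5,0,0],[0.4,0.1,0.4,-0.3,1.5,0,0],[0,0,0,0,0,0,0]]]}}

```text
clock: 11.55
eef_pos: [0.5022, 0.0543, 0.1874]
tool_rot: [0.623, 0.776, -0.082, -0.055]
ft_force: [-1.3, 0.4, 5.1]
grip_width: 0.0102
```

```bash
python3 -c "
from h import *
st(); hood()
"
```

```text
t 11.55 loc [-39.77 100.48 187.44] F loc -1.1369780622573624 0.6387254980633076 5.052507450279316 w 0.010156718781522906 q [ 0.13  0.43  0.19  1.53 -0.03  1.49]
tool x,y,z loc [[0.01, 1.0, -0.017], [0.98, -0.013, -0.196], [-0.197, -0.014, -0.98]]
grasp [-31.13 101.12 230.58] r 231.33057014237008 theta 9.570331183697505 |F| 5.218095525290691
```

Call:
{"name": "move_arm", "arguments": {"series": [[[0.4,0.1,0.4,-0.3,1.3,0,0],[0.4,0.1,0.4,-0.3,1.3,0,0],[0.3,0.1,0.3,-0.2,1,0,0],[0,0,0,0,0,0,0],[0,0,0,0,0,0,0]]]}}

```text
clock: 12.05
eef_pos: [0.5099, 0.0561, 0.1958]
tool_rot: [0.62, 0.773, -0.109, -0.077]
ft_force: [-0.6, 0.4, 0.3]
grip_width: 0.0098
```

```bash
python3 -c "
from h import *
st(); hood()
"
```

```text
t 12.05 loc [-31.84 100.48 195.76] F loc -0.49788531241064654 0.554467556872948 0.33728254806911706 w 0.009804523469833957 q [ 0.13  0.5   0.31  1.65 -0.04  1.49]
tool x,y,z loc [[0.008, 1.0, -0.017], [0.964, -0.013, -0.264], [-0.265, -0.014, -0.964]]
grasp [-20.2  101.11 238.19] r 231.7890442854304 theta 12.862823948429494 |F| 0.8179752888510137
```

Call:
{"name": "move_arm", "arguments": {"series": [[[0,0,0,0,0,0,0],[0.2,0,0.2,-0.1,0.6,0,0],[0.2,0.1,0.2,-0.1,0.6,0,0],[0.2,0,0.2,-0.1,0.6,0,0],[0.2,0.1,0.2,-0.1,0.6,0,0]]]}}

```text
clock: 12.55
eef_pos: [0.5163, 0.0578, 0.2014]
tool_rot: [0.618, 0.77, -0.127, -0.093]
ft_force: [-2.2, -3.4, -6.5]
grip_width: 0.0102
```

```bash
python3 -c "
from h import *
st(); hood()
"
```

```text
t 12.55 loc [-25.23 100.7  201.43] F loc -2.875106862345596 -2.8327884610883913 -6.454778352387736 w 0.010195568027522119 q [ 0.14  0.56  0.41  1.73 -0.04  1.49]
tool x,y,z loc [[0.008, 1.0, -0.014], [0.95, -0.012, -0.311], [-0.311, -0.011, -0.95]]
grasp [-11.55 101.18 243.25] r 231.8495289490179 theta 15.339504435871717 |F| 7.612824279703007
```

Call:
{"name": "move_arm", "arguments": {"series": [[[0.2,0,0.2,-0.1,0.6,0,0],[0.2,0.1,0.2,-0.1,0.6,0,0],[0.2,0,0.1,-0.1,0.6,0,0],[0.2,0.1,0.1,-0.1,0.6,0,0],[0.2,0,0.1,-0.1,0.6,0,0]]]}}

```text
clock: 13.05
eef_pos: [0.5181, 0.0583, 0.2054]
tool_rot: [0.613, 0.765, -0.158, -0.121]
ft_force: [-10.7, 0.1, -9.5]
grip_width: 0.0099
```

```bash
python3 -c "
from h import *
st(); hood()
"
```

```text
t 13.05 loc [-23.31 100.83 205.41] F loc -10.41342186068128 2.52555648034153 -9.53316241163603 w 0.009939147039615024 q [ 0.14  0.65  0.53  1.85 -0.04  1.5 ]
tool x,y,z loc [[0.007, 1.0, -0.009], [0.921, -0.01, -0.39], [-0.39, -0.006, -0.921]]
grasp [ -6.13 101.09 245.92] r 231.6625243013205 theta 16.833052833053344 |F| 14.34220959094309
```

Force doubled and progress stalled at θ ≈ 16.8° (0.29 rad), so the catch is holding. Easing off a touch, then releasing and retracting along the fingers.

Call:
{"name": "move_arm", "arguments": {"series": [[[-0.2,0,-0.2,0,0,0,0],[-0.2,0,-0.1,0,0,0,0],[0,0,0,0,0,0,0],[0,0,0,0,0,0,0.5],[0,0,0,0,0,0,0.5]]]}}

```text
clock: 13.55
eef_pos: [0.5182, 0.0585, 0.2059]
tool_rot: [0.614, 0.765, -0.156, -0.117]
ft_force: [0.7, -0.0, -0.3]
grip_width: 0.0382
```

```bash
python3 -c "
from h import *
st(); hood()
"
```

```text
t 13.55 loc [-23.25 100.95 205.9 ] F loc 0.7209174392414791 -0.18762772552465057 -0.2622042935244562 w 0.03816375575025745 q [ 0.14  0.64  0.52  1.84 -0.04  1.5 ]
tool x,y,z loc [[0.008, 1.0, -0.012], [0.924, -0.012, -0.382], [-0.382, -0.008, -0.924]]
grasp [ -6.44 101.29 246.56] r 232.36677303435798 theta 16.838020116440205 |F| 0.7897323655079006
```

Call:
{"name": "move_arm", "arguments": {"series": [[[0.7,0.2,1.8,0,0,0,0.5],[1.1,0.2,2.7,0,0,0,0.5],[0.7,0.2,3,1.7,-7.4,0,0.5],[0,0,2,1.7,-7.4,0,0.5],[-3,-2,1,1.7,-7.2,0,0.5]]]}}

```text
clock: 14.05
eef_pos: [0.5237, 0.0489, 0.2957]
tool_rot: [0.625, 0.78, -0.01, -0.005]
ft_force: [-0.1, -1.0, 2.4]
grip_width: 0.0429
```

Call:
{"name": "move_arm", "arguments": {"series": [[[-3,-4,0,0,0,-8.5,0],[-2,-4,0,0,0,-8.5,0],[-2,-4,0,0,0,-8.5,0],[-2,-4,0,0,0,-8.5,0],[-2,-4,0,0,0,-8.5,0]]]}}

```text
clock: 14.55
eef_pos: [0.405, -0.1534, 0.3023]
tool_rot: [0.868, 0.496, -0.002, -0.002]
ft_force: [0.1, -1.2, -0.2]
grip_width: 0.0001
```

Call:
{"name": "move_arm", "arguments": {"series": [[[-1,-4,0,0,0,-8.5,0],[-1,-3,0,0,0,-8.5,0],[0,-2,0,0,0,-8.5,0],[0,0,0,0,0,-8.5,0],[0,0,0,0,0,-8.5,0]]]}}

```text
clock: 15.05
eef_pos: [0.3807, -0.252, 0.3077]
tool_rot: [0.99, 0.142, 0.001, 0.002]
ft_force: [0.6, 0.6, 0.6]
grip_width: -0.0002
```

```bash
python3 -c "
from h import *
st()
save('top','t14');
im=cv2.imread('pics/t14.png'); cv2.imwrite('pics/t14c.png',cv2.resize(im[150:270,250:400],None,fx=5,fy=5,interpolation=cv2.INTER_CUBIC))
save('scene','s14');
im=cv2.imread('pics/s14.png'); cv2.imwrite('pics/s14c.png',cv2.resize(im[130:280,270:390],None,fx=5,fy=4,interpolation=cv2.INTER_CUBIC))
for n in('top','scene'):
  for t in('catch','hood_edge','hood_handle','bolt_grip'):
    print(n,t,[(loc(a['at']),round(a['confidence'],2)) for a in bot.find_in(n,t)[:2]])
"
```

```text
t 15.05 loc [-227.49 -170.28  307.74] F loc 0.7493659361552993 0.4453097018814238 0.5928440632981172 w -0.00021946233787650671 q [-0.58  0.13  0.12  1.56 -0.    2.27]
tool x,y,z loc [[0.998, 0.057, 0.002], [0.057, -0.998, 0.004], [0.002, -0.003, -1.0]]
top catch [(array([-37.92, -19.1 , 122.6 ]), 0.48)]
top hood_edge [(array([ 47.75,   0.9 , 182.2 ]), 0.94)]
top hood_handle [(array([ 49.81,  -2.15, 184.5 ]), 0.75)]
top bolt_grip [(array([ -93.26, -157.67,  176.9 ]), 0.51)]
scene catch [(array([-54.85, -22.15, 120.5 ]), 0.41)]
scene hood_edge [(array([ 53.  ,  35.82, 182.1 ]), 0.61)]
scene hood_handle [(array([ 52.72,  37.73, 180.5 ]), 0.65)]
scene bolt_grip []
```

View pics/t14c.png

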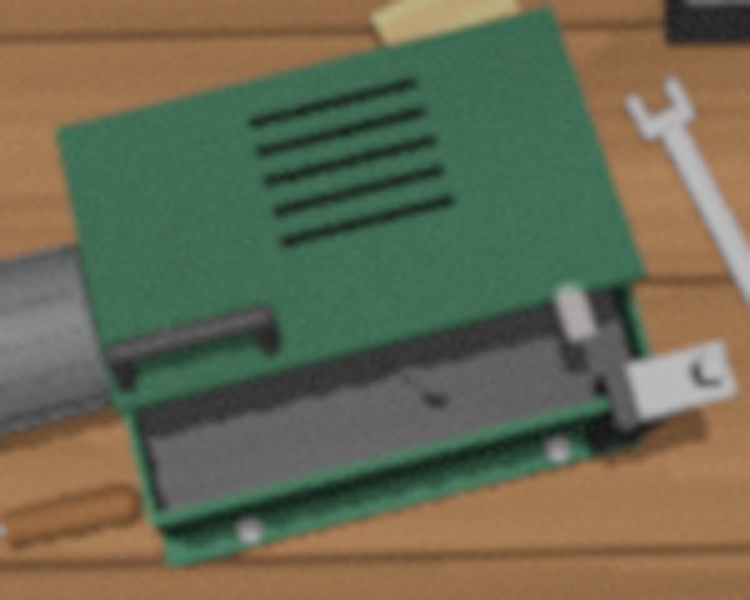

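View pics/s14c.png

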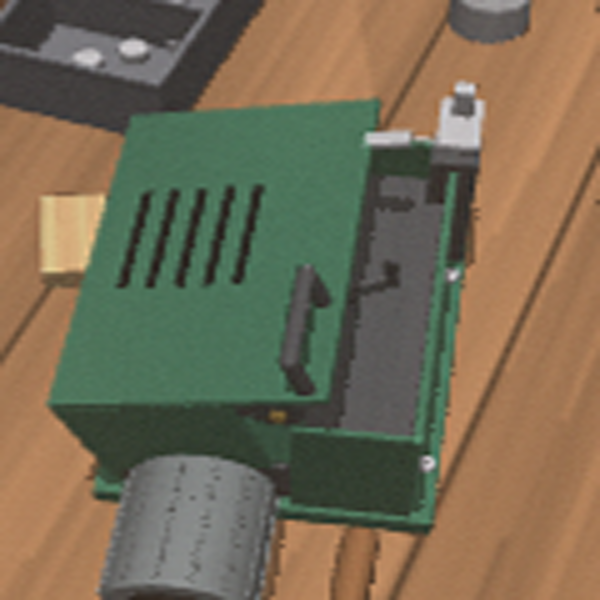

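The hood stays ajar. In the top view the post is the dark spot at crop (435,400), image (337,230). In the scene view it is at about (348,197). Locating it precisely now.

```bash
python3 -c "
from h import *
for n,f in(('top','t14'),('scene','s14')):
    d=np.load(f'pics/{f}_d.npy');P=cloud(n,d); L=np.stack([(P-O)@ex,(P-O)@ey,P[...,2]],-1)*1000
    m=(abs(L[...,0]+58)<20)&(abs(L[...,1]+20)<60)&(L[...,2]>118)&(L[...,2]<160); vv,uu=np.where(m)
    im=cv2.imread(f'pics/{f}.png').mean(2)
    for v,u in zip(vv,uu): 
        if L[v,u,2]>122: print(n,u,v,L[v,u].round(0),int(im[v,u]))
    # dark spot
    print(n,'handle/edge', )
    m=(abs(L[...,1]-100)<35)&(L[...,2]>232)&(L[...,2]<262)&(abs(L[...,0])<40); print('handle',L[m].mean(0))
    m=(abs(L[...,1]-0)<60)&(L[...,2]>190)&(L[...,2]<240)&(abs(L[...,0]+10)<60); q=L[m]; print('edge minx',q[q[:,0]<np.percentile(q[:,0],5)].mean(0))
"
```

```text
top 331 223 [-38. -15. 126.] 76
top 332 223 [-39. -18. 128.] 77
top 331 224 [-41. -14. 122.] 90
top 332 224 [-42. -17. 127.] 94
top 333 224 [-42. -20. 123.] 95
top 334 224 [-43. -23. 122.] 94
top 333 225 [-45. -19. 125.] 95
top 334 225 [-46. -22. 125.] 97
top 335 225 [-46. -25. 123.] 100
top 332 226 [-47. -16. 126.] 91
top 333 226 [-48. -19. 123.] 91
top 334 226 [-49. -21. 124.] 97
top 335 226 [-50. -24. 125.] 100
top 336 226 [-50. -27. 124.] 101
top 337 226 [-54. -28. 148.] 98
top 333 227 [-51. -18. 125.] 92
top 334 227 [-51. -21. 123.] 94
top 336 227 [-56. -24. 153.] 98
top 337 227 [-56. -27. 148.] 99
top 338 227 [-58. -30. 152.] 98
top 334 228 [-55. -20. 127.] 86
top 335 228 [-55. -23. 124.] 81
top 336 228 [-59. -24. 148.] 85
top 337 228 [-60. -26. 150.] 88
top 338 228 [-60. -29. 150.] 86
top 335 229 [-58. -22. 126.] 63
top 336 229 [-62. -23. 151.] 62
top 337 229 [-62. -26. 149.] 66
top 338 229 [-62. -29. 144.] 70
top 336 230 [-62. -24. 130.] 58
top 337 230 [-63. -26. 131.] 56
top handle/edge
handle [-10.19733704 100.28159076 247.16682825]
edge minx [-34.10545973   0.31583773 205.
[... 378 characters left out ...]
.] 50
scene 348 197 [-58. -21. 139.] 46
scene 349 197 [-62. -26. 132.] 52
scene 345 198 [-48. -26. 123.] 90
scene 346 198 [-52. -26. 125.] 80
scene 347 198 [-55. -21. 132.] 51
scene 348 198 [-59. -20. 135.] 44
scene 349 198 [-62. -24. 129.] 65
scene 342 199 [-39. -19. 126.] 55
scene 344 199 [-45. -21. 123.] 92
scene 345 199 [-49. -19. 127.] 92
scene 346 199 [-52. -22. 123.] 96
scene 347 199 [-56. -20. 128.] 61
scene 348 199 [-59. -24. 122.] 48
scene 342 200 [-39. -15. 126.] 88
scene 343 200 [-42. -16. 124.] 93
scene 344 200 [-46. -15. 127.] 95
scene 345 200 [-49. -18. 123.] 76
scene handle/edge
handle [ -8.81357802 100.68853026 247.50476468]
edge minx [-32.8457799    3.44141011 206.97241995]
```

Call:
{"name": "move_arm", "arguments": {"series": [[[0,0,0,1.5,-6.5,-3.3,0],[0,0,0,1.5,-6.5,0,0],[1,1,0,1.5,-6.5,0,0],[2,2,0,0,0,0,0],[0,0,0,0,0,0,0]]]}}

```text
clock: 16.05
eef_pos: [0.412, -0.2203, 0.3052]
tool_rot: [0.977, 0.116, 0.179, -0.016]
ft_force: [-0.3, -0.4, 0.2]
grip_width: 0.0
```

```bash
python3 -c "
from h import *
st([-52,-52,190])
"
```

```text
t 16.05 loc [-189.85 -146.5   305.17] F loc -0.3482024749523763 -0.35113815865390297 0.17749078332259877 w 2.6623773928019475e-05 q [-0.68 -0.06 -0.14  1.25  0.28  2.25]
tool x,y,z loc [[0.935, 0.01, 0.354], [0.007, -1.0, 0.01], [0.354, -0.007, -0.935]]
delta cm [ 11.28  12.33 -11.52]
```

Call:
{"name": "move_arm", "arguments": {"series": [[[2.8,3.1,-1,0,0,0,0],[2.8,3.1,-1,0,0,0,0],[2.8,3.1,-1,0,0,0,0],[2.4,2.6,-1,0,0,0,0],[0,0,-2,0,0,0,0]]]}}

```text
clock: 16.55
eef_pos: [0.5246, -0.1009, 0.2479]
tool_rot: [0.976, 0.115, 0.182, -0.012]
ft_force: [-0.9, -0.7, 0.2]
grip_width: -0.0
```

```bash
python3 -c "
from h import *
st([-51,-52,170])
"
```

```text
t 16.55 loc [-53.08 -55.75 247.88] F loc -0.9912503946501547 -0.4490454126384643 0.22601735253833377 w -3.2660747698328086e-05 q [-0.29  0.03 -0.22  0.99  0.16  2.65]
tool x,y,z loc [[0.933, 0.009, 0.359], [0.002, -1.0, 0.019], [0.359, -0.016, -0.933]]
delta cm [ 0.12  0.41 -7.79]
```

Call:
{"name": "move_arm", "arguments": {"series": [[[0,0.3,-2.5,0,0,0,0],[0,0,-2.5,0,0,0,0],[0,0,-1.5,0,0,0,0],[0,0,0,0,0,0,0],[0,0,0,0,0,0,0]]]}}

```text
clock: 17.05
eef_pos: [0.5238, -0.0946, 0.1774]
tool_rot: [0.976, 0.12, 0.179, -0.013]
ft_force: [0.1, -1.0, 0.2]
grip_width: -0.0003
```

```bash
python3 -c "
from h import *
st([-51,-52,112])
save('top','t15');
im=cv2.imread('pics/t15.png'); cv2.imwrite('pics/t15c.png',cv2.resize(im[170:270,280:400],None,fx=6,fy=5,interpolation=cv2.INTER_CUBIC))
save('scene','s15');
im=cv2.imread('pics/s15.png'); cv2.imwrite('pics/s15c.png',cv2.resize(im[130:240,300:400],None,fx=6,fy=5,interpolation=cv2.INTER_CUBIC))
"
```

```text
t 17.05 loc [-52.5  -49.43 177.39] F loc -0.09883437158422909 -1.0331794471538625 0.1601096422351959 w -0.0003137500010280957 q [-0.28  0.07 -0.36  0.82  0.16  2.65]
tool x,y,z loc [[0.936, 0.018, 0.352], [0.012, -1.0, 0.018], [0.352, -0.012, -0.936]]
delta cm [ 0.2  -0.22 -6.54]
```

View pics/t15c.png

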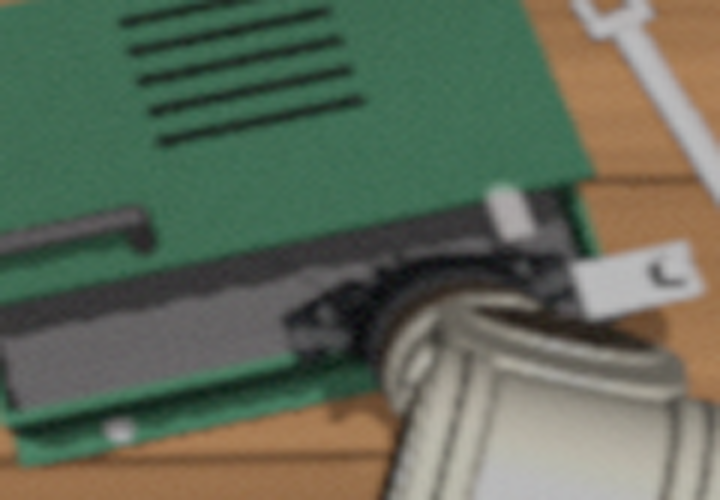

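View pics/s15c.png

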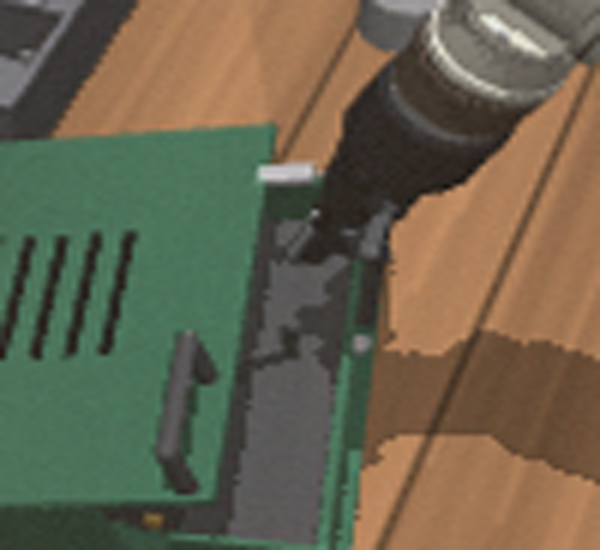

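Fingers are over the channel. The hood's tongue at top-crop (512,215) is just clear of the gripper. I'll add a little tilt for margin and descend.

Call:
{"name": "move_arm", "arguments": {"series": [[[0.3,-0.1,-1.5,0.9,-3.9,0,0],[0.1,0,-1.5,0,0,0,0],[0,0,-1.2,0,0,0,0],[0,0,0,0,0,0,0],[0,0,0,0,0,0,0]]]}}

```text
clock: 17.65
eef_pos: [0.5331, -0.0981, 0.1429]
tool_rot: [0.968, 0.119, 0.22, -0.013]
ft_force: [-0.4, -1.0, 0.4]
grip_width: 0.0001
```

```bash
python3 -c "
from h import *
st([-49,-51,110])
save('scene','s16');
im=cv2.imread('pics/s16.png'); cv2.imwrite('pics/s16c.png',cv2.resize(im[150:220,320:390],None,fx=8,fy=8,interpolation=cv2.INTER_CUBIC))
"
```

```text
t 17.65 loc [-44.17 -54.96 142.89] F loc -0.6612398877579109 -0.8887701276995976 0.38288241507297216 w 0.0001383329729991277 q [-0.3   0.08 -0.48  0.6   0.2   2.64]
tool x,y,z loc [[0.903, 0.021, 0.43], [0.01, -1.0, 0.027], [0.43, -0.02, -0.902]]
delta cm [-0.56  0.28 -3.29]
```

View pics/s16c.png

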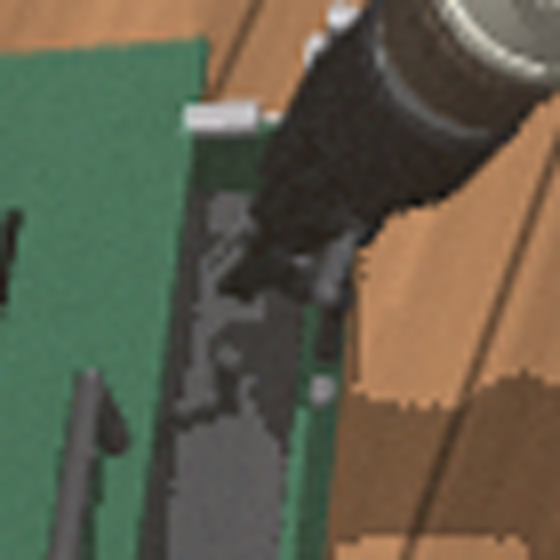

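Call:
{"name": "move_arm", "arguments": {"series": [[[-0.6,0.1,-1,0,0,0,0],[0,0.1,-1,0,0,0,0],[0,0,-1,0,0,0,0],[0,0,-0.3,0,0,0,0],[0,0,0,0,0,0,0]]]}}

```text
clock: 18.2
eef_pos: [0.5284, -0.0966, 0.1118]
tool_rot: [0.967, 0.12, 0.223, -0.012]
ft_force: [-0.0, 0.1, -0.5]
grip_width: -0.0002
```

```bash
python3 -c "
from h import *
st([-49,-51,110])
save('scene','s17');
im=cv2.imread('pics/s17.png'); cv2.imwrite('pics/s17c.png',cv2.resize(im[150:220,320:390],None,fx=8,fy=8,interpolation=cv2.INTER_CUBIC))
d=np.load('pics/s17_d.npy');P=cloud('scene',d); L=np.stack([(P-O)@ex,(P-O)@ey,P[...,2]],-1)*1000
for v in range(180,201): print(v,[tuple(int(x) for x in L[v,u]) for u in range(344,358,2)])
"
```

```text
t 18.2 loc [-48.45 -52.4  111.81] F loc 0.024646177784949368 0.134107427998749 -0.47146819874278045 w -0.00020580578874039205 q [-0.3   0.11 -0.55  0.5   0.2   2.64]
tool x,y,z loc [[0.9, 0.022, 0.435], [0.01, -0.999, 0.03], [0.435, -0.023, -0.9]]
delta cm [-0.09  0.12 -0.18]
180 [(-35, -113, 109), (-42, -114, 109), (-50, -116, 107), (-57, -116, 108), (-64, -117, 109), (-72, -57, 189), (-78, -40, 213)]
181 [(-36, -109, 108), (-43, -112, 106), (-50, -111, 108), (-57, -113, 107), (-65, -62, 176), (-72, -42, 203), (-79, -37, 211)]
182 [(-36, -106, 106), (-43, -106, 107), (-51, -105, 111), (-58, -109, 106), (-66, -58, 175), (-72, -38, 203), (-79, -29, 217)]
183 [(-37, -99, 109), (-44, -101, 107), (-51, -100, 110), (-58, -99, 113), (-66, -51, 178), (-73, -35, 201), (-79, -32, 207)]
184 [(-37, -97, 106), (-44, -100, 104), (-51, -97, 109), (-59, -99, 108), (-66, -47, 179), (-73, -36, 194), (-80, -38, 193)]
185 [(-38, -91, 109), (-45, -93, 106), (-52, -92, 109), (-60, -54, 163), (-67, -42, 179), (-74, -35, 190), (-80, -35, 192)]
186 [(-38, -88, 106), (-45, -84, 113), (-52, -88, 109), (-60, -
[... 1087 characters left out ...]
, -21, 150), (-63, -52, 107), (-70, -50, 110), (-77, -53, 107), (-84, -55, 106)]
196 [(-43, -46, 105), (-50, -45, 108), (-58, -20, 145), (-64, -50, 104), (-71, -47, 108), (-78, -47, 110), (-85, -48, 110)]
197 [(-44, -38, 109), (-50, -43, 105), (-58, -23, 135), (-64, -43, 107), (-71, -42, 110), (-78, -43, 110), (-85, -48, 103)]
198 [(-44, -36, 107), (-51, -26, 122), (-58, -20, 133), (-65, -39, 107), (-72, -41, 105), (-78, -41, 106), (-85, -42, 106)]
199 [(-45, -21, 123), (-52, -21, 124), (-58, -23, 123), (-65, -32, 110), (-72, -35, 107), (-79, -37, 106), (-86, -36, 109)]
200 [(-45, -18, 121), (-52, -18, 122), (-59, -22, 117), (-66, -29, 110), (-72, -32, 106), (-79, -29, 112), (-86, -33, 107)]
```

View pics/s17c.png

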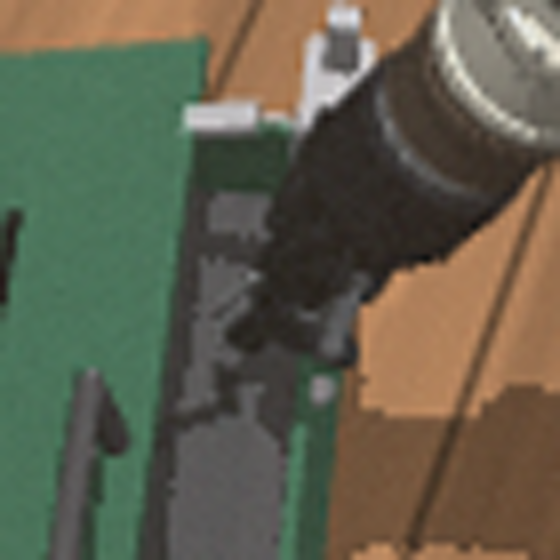

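The fingertip at crop (250,330) sits just on the −y side of the post at (228,375). Tip z is about 134 and its +y face is at −39. Pushing towards +y.

Call:
{"name": "move_arm", "arguments": {"series": [[[-0.1,0.4,0,0,0,0,0],[-0.1,0.4,0,0,0,0,0],[-0.1,0.4,0,0,0,0,0],[-0.1,0.4,0,0,0,0,0],[-0.1,0.4,0,0,0,0,0]]]}}

```text
clock: 18.75
eef_pos: [0.5234, -0.0852, 0.1134]
tool_rot: [0.968, 0.115, 0.222, -0.001]
ft_force: [-1.3, -8.5, -0.5]
grip_width: -0.0001
```

```bash
python3 -c "
from h import *
st([-49,-11,112])
save('scene','s18');
im=cv2.imread('pics/s18.png'); cv2.imwrite('pics/s18c.png',cv2.resize(im[150:220,320:390],None,fx=8,fy=8,interpolation=cv2.INTER_CUBIC))
"
```

```text
t 18.75 loc [-50.72 -40.11 113.37] F loc -3.1945560695694803 -7.94466562858494 -0.5438007070142711 w -0.00010112527834479275 q [-0.26  0.09 -0.58  0.49  0.16  2.68]
tool x,y,z loc [[0.902, 0.018, 0.43], [-0.004, -0.999, 0.049], [0.431, -0.046, -0.901]]
delta cm [-0.49  2.87 -0.14]
```

View pics/s18c.png

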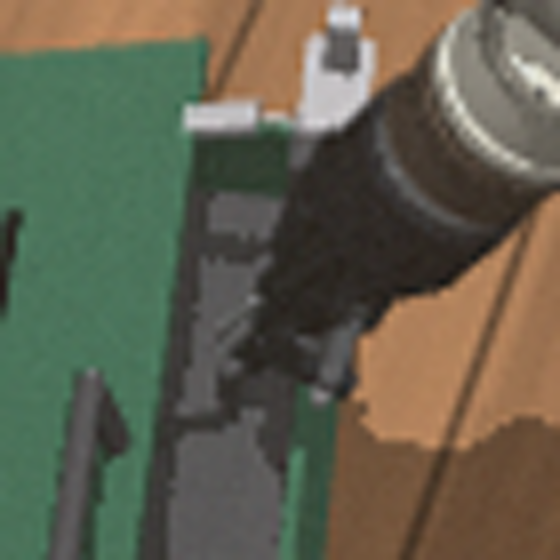

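Call:
{"name": "move_arm", "arguments": {"series": [[[-0.1,0.5,0,0.6,0.1,0,0],[-0.1,0.5,0,0.6,0.1,0,0],[-0.1,0.5,0,0.6,0.1,0,0],[-0.1,0.5,0,0.6,0.1,0,0],[-0.1,0.5,0,0.6,0.1,0,0]]]}}

```text
clock: 19.3
eef_pos: [0.5156, -0.072, 0.113]
tool_rot: [0.971, 0.102, 0.217, -0.013]
ft_force: [-0.0, -6.9, -1.5]
grip_width: -0.0001
```

```bash
python3 -c "
from h import *
st([-49,-11,112])
"
```

```text
t 19.3 loc [-55.35 -25.52 112.98] F loc -1.5801092820012566 -6.673707166342667 -1.5357876253053615 w -0.00014578699080176235 q [-0.24  0.07 -0.58  0.51  0.17  2.72]
tool x,y,z loc [[0.906, -0.014, 0.424], [-0.024, -1.0, 0.019], [0.423, -0.028, -0.906]]
delta cm [ 0.29  1.56 -0.1 ]
```

Call:
{"name": "move_arm", "arguments": {"series": [[[0.1,0.5,0,0.5,0,0.4,0],[0,0.5,0,0.5,0,0.4,0],[0,0.5,0,0.5,0,0.4,0],[0,0.4,0,0.5,0,0.4,0],[0,0.4,0,0.5,0,0.4,0]]]}}

```text
clock: 19.8
eef_pos: [0.515, -0.0538, 0.1129]
tool_rot: [0.969, 0.111, 0.217, -0.031]
ft_force: [-1.0, -12.6, -2.0]
grip_width: -0.0002
```

```bash
python3 -c "
from h import *
st([-49,-5,112])
save('scene','s19');
im=cv2.imread('pics/s19.png'); cv2.imwrite('pics/s19c.png',cv2.resize(im[150:220,320:390],None,fx=8,fy=8,interpolation=cv2.INTER_CUBIC))
"
```

```text
t 19.8 loc [-51.77  -7.69 112.9 ] F loc -3.7958933901721466 -12.045614104325393 -1.9797107124412792 w -0.00020873128309802287 q [-0.23  0.08 -0.58  0.52  0.2   2.72]
tool x,y,z loc [[0.904, -0.003, 0.428], [0.003, -1.0, -0.013], [0.428, 0.013, -0.904]]
delta cm [ 0.21  0.32 -0.09]
```

View pics/s19c.png

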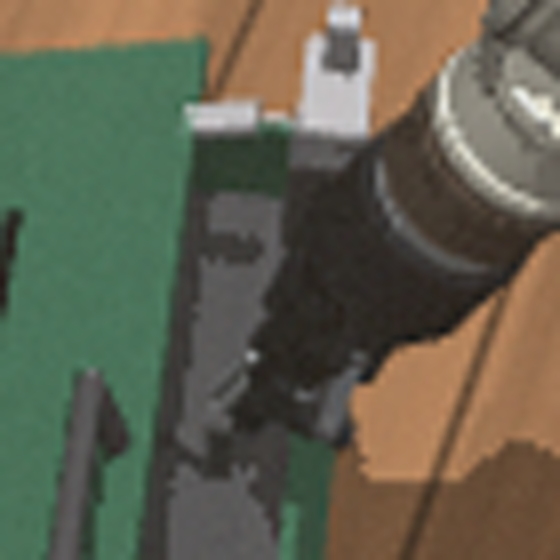

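Call:
{"name": "move_arm", "arguments": {"series": [[[0,0.3,0,0,0,0,0],[0,0.3,0,0,0,0,0],[0,0.3,0,0,0,0,0],[0,0,0,0,0,0,0],[0,0,0,0,0,0,0]]]}}

```text
clock: 20.35
eef_pos: [0.5148, -0.0555, 0.113]
tool_rot: [0.971, 0.106, 0.215, -0.02]
ft_force: [-2.3, -3.9, 0.0]
grip_width: 0.0001
```

```bash
python3 -c "
from h import *
st([-49,-5,112])
save('scene','s20');
im=cv2.imread('pics/s20.png'); cv2.imwrite('pics/s20c.png',cv2.resize(im[150:220,320:390],None,fx=8,fy=8,interpolation=cv2.INTER_CUBIC))
d=np.load('pics/s20_d.npy');P=cloud('scene',d); L=np.stack([(P-O)@ex,(P-O)@ey,P[...,2]],-1)*1000
for v in range(198,216): print(v,[tuple(int(x) for x in L[v,u]) for u in range(338,354,2)])
"
```

```text
t 20.35 loc [-52.33  -9.32 112.96] F loc -3.1530223112780784 -3.241233872315491 0.019439525768708263 w 0.00013974852280815924 q [-0.21  0.07 -0.59  0.51  0.17  2.75]
tool x,y,z loc [[0.907, -0.009, 0.422], [-0.013, -1.0, 0.007], [0.422, -0.012, -0.907]]
delta cm [ 0.23  0.5  -0.1 ]
198 [(-28, 33, 205), (-30, -32, 110), (-37, -32, 111), (-44, -35, 108), (-51, -37, 107), (-59, -6, 153), (-65, -3, 159), (-78, 687, 1168)]
199 [(-29, 37, 206), (-30, -31, 106), (-38, -28, 111), (-44, -32, 107), (-51, -29, 112), (-59, -5, 150), (-66, -2, 155), (-72, 17, 185)]
200 [(-29, 43, 209), (-31, -25, 108), (-38, -26, 109), (-45, -25, 111), (-53, -5, 142), (-59, -2, 148), (-66, 3, 157), (-73, 23, 188)]
201 [(-30, 44, 205), (-32, -12, 121), (-38, -23, 106), (-45, -22, 109), (-53, -4, 138), (-60, 0, 146), (-66, 5, 155), (-73, 27, 189)]
202 [(-30, 49, 206), (-33, -4, 127), (-39, -17, 109), (-46, -17, 111), (-54, 5, 147), (-60, 6, 149), (-67, 0, 142), (-73, 3, 148)]
203 [(-30, 51, 204), (-33, -1, 125), (-40, -2, 125), (-46, -14, 109), (-54, 12, 150), (-61, 10, 150), (-67, 4, 142), (-74, -19, 107)]
204 [(-
[... 868 characters left out ...]
), (-70, 9, 106), (-76, 11, 111)]
211 [(-34, 81, 206), (-36, 20, 110), (-43, 18, 108), (-50, 17, 108), (-56, 14, 104), (-63, 15, 108), (-70, 14, 108), (-77, 15, 110)]
212 [(-30, 22, 104), (-37, 24, 110), (-43, 20, 105), (-50, 21, 108), (-57, 22, 111), (-64, 19, 108), (-71, 22, 114), (-77, 15, 103)]
213 [(-30, 28, 108), (-37, 26, 107), (-44, 26, 108), (-51, 28, 113), (-57, 24, 108), (-64, 21, 105), (-71, 22, 108), (-78, 20, 106)]
214 [(-31, 32, 108), (-38, 32, 109), (-44, 29, 107), (-51, 28, 107), (-58, 26, 105), (-65, 27, 108), (-71, 26, 108), (-78, 27, 110)]
215 [(-31, 37, 110), (-38, 35, 108), (-45, 36, 111), (-52, 35, 112), (-58, 32, 108), (-78, 687, 1168), (-72, 31, 110), (-78, 27, 105)]
```

View pics/s20c.png

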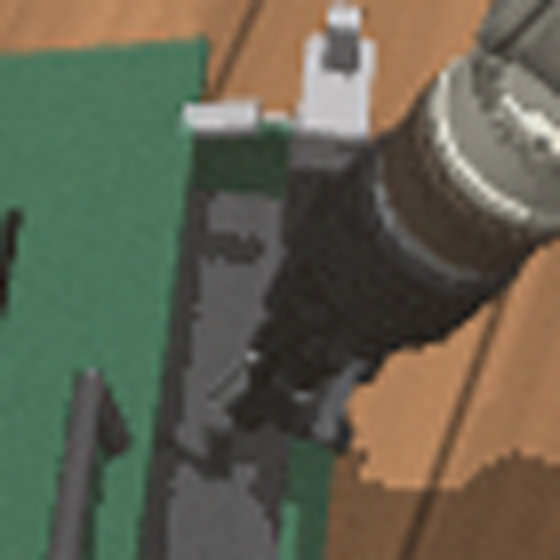

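The post's +y face moved from y ≈ −21 to ≈ +12. That is 33 mm of travel, ending against the springy stop (peak 12 N). Retracting now.

Call:
{"name": "move_arm", "arguments": {"series": [[[0.2,-0.8,0,0,0,0,0],[-0.8,-0.2,1.8,0,0,0,0],[-1.2,-0.3,2.7,0,0,0,0],[-1.2,-0.3,2.7,0,0,0,0],[-1.2,-0.3,3,-1,4,0,0]]]}}

```text
clock: 20.9
eef_pos: [0.4677, -0.0688, 0.2117]
tool_rot: [0.978, 0.11, 0.175, -0.024]
ft_force: [2.4, -0.5, 0.0]
grip_width: -0.0003
```

Call:
{"name": "move_arm", "arguments": {"series": [[[-3,0,3,-1.9,8,0,0.5],[-2,0,3,-1.9,8,0,0.5],[-2,-4,0,-1,5,0,0.5],[-2,-4,0,0,0,8.4,0.5],[0,-4,0,0,0,8.4,0.5]]]}}

```text
clock: 21.4
eef_pos: [0.3895, -0.1775, 0.2759]
tool_rot: [0.969, 0.249, 0.004, -0.007]
ft_force: [1.6, -0.4, 0.5]
grip_width: 0.0434
```

```bash
python3 -c "
from h import *
st([-9,100,300])
save('top','t21');
im=cv2.imread('pics/t21.png'); cv2.imwrite('pics/t21c.png',cv2.resize(im[150:270,250:400],None,fx=5,fy=5,interpolation=cv2.INTER_CUBIC))
d=np.load('pics/t21_d.npy');P=cloud('top',d); L=np.stack([(P-O)@ex,(P-O)@ey,P[...,2]],-1)*1000
m=(abs(L[...,0]+58)<12)&(abs(L[...,1])<50)&(L[...,2]>140)&(L[...,2]<160);print('post',m.sum(),L[m].mean(0))
m=(abs(L[...,1]-100)<35)&(L[...,2]>240)&(L[...,2]<262)&(abs(L[...,0])<40); print('handle',L[m].mean(0))
"
```

```text
t 21.4 loc [-202.1   -99.72  275.88] F loc 1.477737734157295 -0.7745366676796404 0.538250589114922 w 0.043386773127448916 q [-0.44  0.08 -0.02  1.47  0.02  2.2 ]
tool x,y,z loc [[0.963, 0.27, 0.012], [0.271, -0.963, -0.012], [0.008, 0.015, -1.0]]
delta cm [14.28 23.83  2.41]
post 11 [-59.01   6.56 148.71]
handle [-10.19 100.47 247.19]
```

View pics/t21c.png

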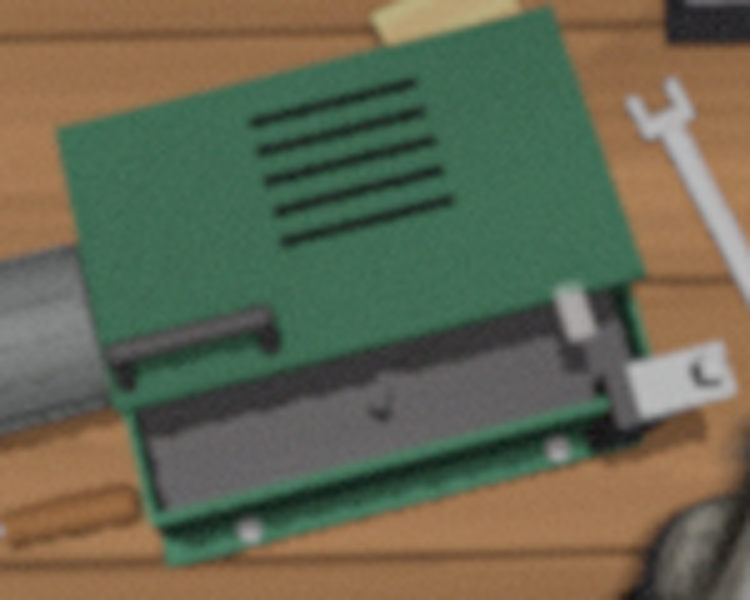

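The post stays at y ≈ +6.5 (it was −26), so the catch is at its stop and the hood is still ajar. Now back to the handle.

Call:
{"name": "move_arm", "arguments": {"series": [[[1,2.5,0.8,0,0,8.4,0.5],[1,2.5,0.8,0,0,8.4,0.5],[1.5,2.5,0.5,0,0,8.4,0.5],[1.5,2.5,0.3,0,0,8.4,0.5],[1.5,2.5,0,0,0,8.4,0.5]]]}}

```text
clock: 21.95
eef_pos: [0.4595, -0.0555, 0.3]
tool_rot: [0.813, 0.582, 0.006, -0.01]
ft_force: [0.3, -1.6, 0.1]
grip_width: 0.0427
```

Call:
{"name": "move_arm", "arguments": {"series": [[[1.5,2.5,0,0,0,8.4,0.5],[1.5,2.5,0,0,0,8.4,0.5],[1.5,2.5,0,0,0,8.4,0.5],[1,2,0,0,0,6,0.5],[0,0,0,0,0,0,0.5]]]}}

```text
clock: 22.45
eef_pos: [0.5201, 0.0521, 0.2993]
tool_rot: [0.618, 0.786, 0.009, -0.015]
ft_force: [-0.5, -1.0, -0.4]
grip_width: 0.0424
```

```bash
python3 -c "
from h import *
st([-8,100,260])
"
```

```text
t 22.45 loc [-22.82  94.36 299.25] F loc -0.7314252754335318 -0.8233378511523137 -0.4488780488004421 w 0.042394852559029736 q [0.08 0.28 0.28 1.59 0.03 1.41]
tool x,y,z loc [[-0.009, 0.999, 0.035], [1.0, 0.009, -0.005], [-0.005, 0.035, -0.999]]
delta cm [ 1.32  0.89 -3.93]
```

Call:
{"name": "move_arm", "arguments": {"series": [[[1.4,0.8,0,-2,-0.4,0,0.5],[0,0,-2.5,0,0,0,0.5],[0,0,-2.5,0,0,0,0.5],[0,0,0,0,0,0,0.5],[0,0,0,0,0,0,0.5]]]}}

```text
clock: 22.95
eef_pos: [0.5354, 0.063, 0.2487]
tool_rot: [0.62, 0.784, 0.0, -0.003]
ft_force: [-0.1, 0.1, 0.6]
grip_width: 0.0426
```

```bash
python3 -c "
from h import *
st([-8,100,200])
save('scene','s22');
im=cv2.imread('pics/s22.png'); cv2.imwrite('pics/s22c.png',cv2.resize(im[150:250,290:390],None,fx=6,fy=6,interpolation=cv2.INTER_NEAREST))
"
```

```text
t 22.95 loc [ -5.47 101.5  248.66] F loc -0.024852003540078462 0.14498590813545867 0.5507843254857415 w 0.04260206740097532 q [0.11 0.31 0.2  1.46 0.   1.45]
tool x,y,z loc [[-0.004, 1.0, 0.005], [1.0, 0.004, -0.003], [-0.004, 0.005, -1.0]]
delta cm [-0.21 -0.2  -4.87]
```

View pics/s22c.png

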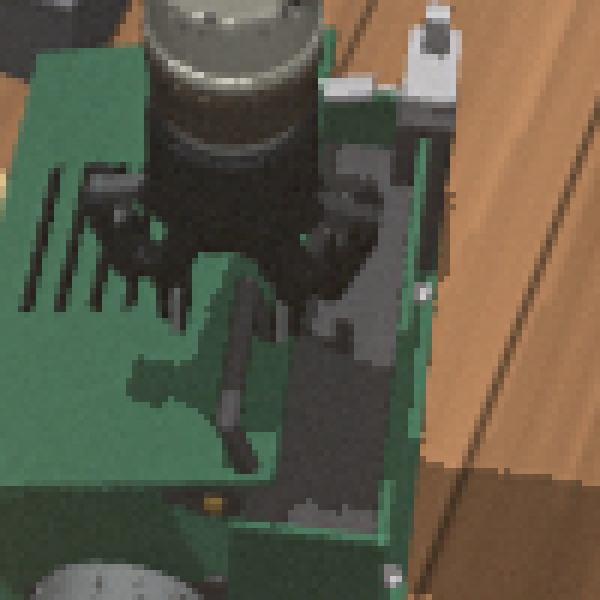

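The fingers at crop (175,320) and (280,330) straddle the handle at (240,300). Lowering onto it and closing.

Call:
{"name": "move_arm", "arguments": {"series": [[[-0.2,-0.2,-1.5,0,0,0,0.5],[0,0,-1.5,0,0,0,0.5],[0,0,-1.5,0,0,0,0.5],[0,0,-0.2,0,0,0,0.5],[0,0,0,0,0,0,0.5]]]}}

```text
clock: 23.5
eef_pos: [0.5372, 0.0603, 0.2086]
tool_rot: [0.622, 0.783, 0.006, 0.001]
ft_force: [-0.3, -0.4, 0.6]
grip_width: 0.0425
```

```bash
python3 -c "
from h import *
st([-8,100,200])
"
```

```text
t 23.5 loc [ -4.3   98.42 208.58] F loc -0.40166140227136377 -0.352503374675057 0.6329204388128904 w 0.042538063153103156 q [0.11 0.31 0.1  1.35 0.01 1.45]
tool x,y,z loc [[0.0, 1.0, 0.006], [1.0, -0.001, 0.01], [0.01, 0.006, -1.0]]
delta cm [-0.4   0.07 -0.86]
```

Call:
{"name": "move_arm", "arguments": {"series": [[[-0.3,0,-0.8,0,0,0,0.5],[0,0,0,0,0,0,0.3],[0,0,0,0,0,0,0],[0,0,0,0,0,0,0],[0,0,0,0,0,0,0]]]}}

```text
clock: 24.0
eef_pos: [0.5344, 0.06, 0.2032]
tool_rot: [0.622, 0.783, 0.007, 0.002]
ft_force: [1.1, -0.2, -2.2]
grip_width: 0.01
```

```bash
python3 -c "
from h import *
st([-8,100,200]); hood()
"
```

```text
t 24.0 loc [ -7.13  98.75 203.23] F loc 1.0217746859340362 -0.4626036697514629 -2.238125084877855 w 0.009972684369842917 q [0.11 0.31 0.08 1.33 0.01 1.45]
tool x,y,z loc [[0.001, 1.0, 0.005], [1.0, -0.001, 0.013], [0.013, 0.005, -1.0]]
delta cm [-0.11  0.1  -0.32]
grasp [ -7.68  98.52 247.23] r 233.53608739597718 theta 16.64289677710083 |F| 2.503443540334518
```

Call:
{"name": "move_arm", "arguments": {"series": [[[0.4,0.1,0.2,0,0,0,0],[0.4,0.1,0.2,0,0,0,0],[0.4,0.1,0.2,0,0,0,0],[0.4,0.1,0.2,0,0,0,0],[0.4,0.1,0.2,0,0,0,0]]]}}

```text
clock: 24.5
eef_pos: [0.5446, 0.0624, 0.209]
tool_rot: [0.623, 0.783, -0.004, -0.006]
ft_force: [-6.4, -2.4, -0.7]
grip_width: 0.0101
```

```bash
python3 -c "
from h import *
st([-8,100,200]); hood()
"
```

```text
t 24.5 loc [  3.41  98.79 208.98] F loc -6.822846487953986 -0.8822333735525835 -0.6779111311747963 w 0.010077246140127541 q [0.11 0.35 0.15 1.39 0.   1.46]
tool x,y,z loc [[0.002, 1.0, 0.005], [1.0, -0.002, -0.014], [-0.014, 0.005, -1.0]]
delta cm [-1.14 -0.14 -0.9 ]
grasp [  4.03  98.58 252.98] r 233.60476951562177 theta 19.84220039625903 |F| 6.912968495904398
```

The hood is past the old stop at 6.9 N, which is just the normal hinge stiffness. Continuing along the arc.

Call:
{"name": "move_arm", "arguments": {"series": [[[0.7,0.2,0.3,0,0,0,0],[0.7,0.2,0.3,0,0,0,0],[0.7,0.2,0.2,0,0,0,0],[0.7,0.1,0.2,0,0,0,0],[0.7,0.2,0.2,0,0,0,0]]]}}

```text
clock: 25.0
eef_pos: [0.5668, 0.0676, 0.219]
tool_rot: [0.623, 0.782, -0.018, -0.016]
ft_force: [-6.5, -4.1, 2.9]
grip_width: 0.0097
```

```bash
python3 -c "
from h import *
st([-8,100,200]); hood()
"
```

```text
t 25.0 loc [ 26.22  98.8  218.98] F loc -7.278214522865433 -2.5203464041385915 2.9253567408178127 w 0.009709995277485435 q [ 0.12  0.42  0.28  1.48 -0.    1.46]
tool x,y,z loc [[0.003, 1.0, 0.003], [0.999, -0.003, -0.048], [-0.048, 0.003, -0.999]]
delta cm [-3.36 -0.66 -1.9 ]
grasp [ 28.31  98.66 262.93] r 234.17790630138504 theta 26.272769046207074 |F| 8.23906940732701
```

Call:
{"name": "move_arm", "arguments": {"series": [[[0.8,0.2,0.2,0,0,0,0],[0.8,0.2,0.2,0,0,0,0],[0.8,0.2,0.2,0,0,0,0],[0.8,0.2,0.1,0,0,0,0],[0.8,0.2,0.1,0,0,0,0]]]}}

```text
clock: 25.5
eef_pos: [0.5976, 0.0748, 0.2278]
tool_rot: [0.623, 0.781, -0.028, -0.023]
ft_force: [-5.1, -2.6, 1.2]
grip_width: 0.0101
```

```bash
python3 -c "
from h import *
st([-8,100,200]); hood()
"
```

```text
t 25.5 loc [ 57.82  98.83 227.78] F loc -5.566417660680383 -1.3298127677857492 1.2367221911284592 w 0.010059301457256734 q [ 0.13  0.51  0.45  1.58 -0.01  1.47]
tool x,y,z loc [[0.004, 1.0, 0.002], [0.997, -0.004, -0.072], [-0.072, 0.002, -0.997]]
delta cm [-6.44 -1.38 -2.78]
grasp [ 61.01  98.73 271.66] r 234.92246001983926 theta 34.546139681827 |F| 5.855159207786756
```

Call:
{"name": "move_arm", "arguments": {"series": [[[0.8,0.2,0.1,0,0,0,0],[0.8,0.2,0.1,0,0,0,0],[0.8,0.2,0,0,0,0,0],[0.8,0.2,0,0,0,0,0],[0.8,0.2,0,0,0,0,0]]]}}

```text
clock: 26.0
eef_pos: [0.6311, 0.0826, 0.2321]
tool_rot: [0.623, 0.781, -0.035, -0.029]
ft_force: [-5.0, -2.1, 2.5]
grip_width: 0.0101
```

```bash
python3 -c "
from h import *
st([-8,100,200]); hood()
"
```

```text
t 26.0 loc [ 92.24  98.9  232.15] F loc -5.349502332320985 -0.881110764651998 2.520788546079091 w 0.010057324863534702 q [ 0.13  0.61  0.62  1.67 -0.01  1.48]
tool x,y,z loc [[0.004, 1.0, 0.001], [0.996, -0.004, -0.091], [-0.091, 0.001, -0.996]]
delta cm [-9.79 -2.16 -3.21]
grasp [ 96.22  98.85 275.97] r 235.9990591089177 theta 43.183237866302775 |F| 5.9789552830855675
```

Call:
{"name": "move_arm", "arguments": {"series": [[[0.8,0.2,0,0,0,0,0],[0.8,0.2,-0.1,0,0,0,0],[0.8,0.2,-0.1,0,0,0,0],[0.8,0.2,-0.2,0,0,0,0],[0.8,0.2,-0.2,0,0,0,0]]]}}

```text
clock: 26.5
eef_pos: [0.6672, 0.0911, 0.2308]
tool_rot: [0.623, 0.781, -0.04, -0.031]
ft_force: [-5.7, -2.4, 1.5]
grip_width: 0.0099
```

```bash
python3 -c "
from h import *
st([-8,100,200]); hood()
"
```

```text
t 26.5 loc [129.33  98.92 230.77] F loc -6.090852041008512 -1.0417344725755535 1.522935901428628 w 0.009943193570822538 q [ 0.14  0.73  0.82  1.76 -0.01  1.49]
tool x,y,z loc [[0.004, 1.0, -0.001], [0.995, -0.004, -0.101], [-0.101, -0.0, -0.995]]
delta cm [-13.4   -3.01  -3.08]
grasp [133.76  98.94 274.55] r 236.96641586536327 theta 52.29063043095877 |F| 6.364198540010364
```

Call:
{"name": "move_arm", "arguments": {"series": [[[0.8,0.2,-0.2,0,0,0,0],[0.8,0.2,-0.2,0,0,0,0],[0.7,0.2,-0.2,0,0,0,0],[0.7,0.2,-0.2,0,0,0,0],[0.7,0.2,-0.3,0,0,0,0]]]}}

```text
clock: 27.0
eef_pos: [0.7016, 0.0991, 0.2233]
tool_rot: [0.623, 0.781, -0.044, -0.033]
ft_force: [-3.7, -2.2, 6.3]
grip_width: 0.0097
```

```bash
python3 -c "
from h import *
st([-8,100,200]); hood()
"
```

```text
t 27.0 loc [164.61  98.96 223.26] F loc -4.07449588054876 -1.2601897495994474 6.288030566095217 w 0.009665683651407379 q [ 0.15  0.85  1.04  1.87 -0.01  1.49]
tool x,y,z loc [[0.004, 1.0, -0.003], [0.994, -0.005, -0.109], [-0.109, -0.003, -0.994]]
delta cm [-16.83  -3.81  -2.33]
grasp [169.39  99.08 267.  ] r 237.36452767808234 theta 61.097420541565356 |F| 7.597955204247525
```

Call:
{"name": "move_arm", "arguments": {"series": [[[0,0,0,0,0,0,0.1],[0,0,0,0,0,0,0.25],[0,0,0,0,0,0,0.25],[0,0,0,0,0,0,0.25],[0,0,0,0,0,0,0.25]]]}}

```text
clock: 27.5
eef_pos: [0.7041, 0.1001, 0.2223]
tool_rot: [0.623, 0.781, -0.042, -0.032]
ft_force: [0.4, 0.4, -0.0]
grip_width: 0.0214
```

```bash
python3 -c "
from h import *
st([-8,100,200]); hood()
"
```

```text
t 27.5 loc [167.22  99.35 222.3 ] F loc 0.5112647085647578 0.33826864421766795 -0.03500991431196396 w 0.02137164215277144 q [ 0.15  0.86  1.05  1.87 -0.01  1.49]
tool x,y,z loc [[0.004, 1.0, -0.003], [0.994, -0.005, -0.105], [-0.105, -0.002, -0.994]]
delta cm [-17.08  -3.91  -2.23]
grasp [171.84  99.44 266.05] r 237.1945293507556 theta 61.7299830546434 |F| 0.6140382496105573
```

Call:
{"name": "move_arm", "arguments": {"series": [[[0.1,0,1,0,0,0,0.25],[0.1,0,1,0,0,0,0.25],[0.1,0,1,0,0,0,0.25],[0,0,0,0,0,0,0.25],[0,0,0,0,0,0,0.25]]]}}

```text
clock: 28.0
eef_pos: [0.707, 0.1004, 0.2545]
tool_rot: [0.623, 0.781, -0.041, -0.031]
ft_force: [-0.1, -0.6, 0.0]
grip_width: 0.0213
```

```bash
python3 -c "
from h import *
st(); hood()
"
```

```text
t 28.0 loc [170.14  98.99 254.46] F loc -0.281288584750567 -0.593982573559838 0.038586074520973124 w 0.02130371132600809 q [ 0.15  0.91  1.24  2.01 -0.01  1.49]
tool x,y,z loc [[0.004, 1.0, -0.002], [0.995, -0.004, -0.102], [-0.102, -0.002, -0.995]]
grasp [174.64  99.07 298.23] r 268.80278992886394 theta 60.22157425315736 |F| 0.6583520720334093
```

Clear of the bar. Moving back over it and up, towards the robot.

Call:
{"name": "move_arm", "arguments": {"series": [[[-0.6,0,0.8,0,0,0,0.25],[-1.2,-0.2,1,0,0,0,0.25],[-2,-0.5,1.5,0,0,0,0.25],[-3,-1,2,0,0,0,0.25],[-4,-1,2,0,0,0,0.25]]]}}

```text
clock: 28.5
eef_pos: [0.5952, 0.0737, 0.3198]
tool_rot: [0.622, 0.781, -0.045, -0.035]
ft_force: [1.4, -0.6, 1.5]
grip_width: 0.0214
```

```bash
python3 -c "
from h import *
st()
"
```

```text
t 28.5 loc [ 55.19  98.37 319.78] F loc 1.2485073551288675 -0.9278799836797811 1.5320187779605516 w 0.021400182714591254 q [ 0.13  0.57  0.77  1.89 -0.01  1.48]
tool x,y,z loc [[0.003, 1.0, -0.001], [0.993, -0.003, -0.115], [-0.115, -0.001, -0.993]]
```

Call:
{"name": "move_arm", "arguments": {"series": [[[-4,-2,0,0,0,0,0.25],[-4,-3,0,0,0,0,0.25],[-4,-3,0,0,0,0,0.25],[-4,-3,0,0,0,0,0.25],[-4,-3,0,0,0,0,0.25]]]}}

```text
clock: 29.0
eef_pos: [0.389, -0.0625, 0.3226]
tool_rot: [0.619, 0.783, -0.042, -0.032]
ft_force: [1.1, -1.0, 1.4]
grip_width: 0.0213
```

Call:
{"name": "move_arm", "arguments": {"series": [[[0,-4.5,0,0,0,0,0.25],[0,-4.5,0,0,0,0,0.25],[0,-4.5,0,0,0,0,0.25],[0,-4.5,0,0,0,0,0.25],[0,0,0,0,0,0,0.25]]]}}

```text
clock: 29.5
eef_pos: [0.3756, -0.2475, 0.3244]
tool_rot: [0.62, 0.783, -0.042, -0.03]
ft_force: [-0.7, 0.8, -0.2]
grip_width: 0.0217
```

```bash
python3 -c "
from h import *
st()
save('top','t30');save('scene','s30')
for n,f in(('top','t30'),('scene','s30')):
    d=np.load(f'pics/{f}_d.npy');P=cloud(n,d); L=np.stack([(P-O)@ex,(P-O)@ey,P[...,2]],-1)*1000
    # hood plate points: fit line in xz
    m=(abs(L[...,1])<140)&(L[...,2]>180)&(L[...,2]<300)&(L[...,0]>90)&(L[...,0]<300); q=L[m]
    print(n,m.sum(),q.mean(0) if len(q) else '', q.max(0) if len(q) else '')
    if m.sum()>10:
        p=np.polyfit(q[:,2],q[:,0],1); print('slope deg',90-np.degrees(np.arctan(abs(p[0]))),p)
    m=(abs(L[...,1]-100)<30)&(L[...,2]>240)&(L[...,2]<280)&(abs(L[...,0]-165)<30); print('handle?',m.sum(),L[m].mean(0))
"
```

```text
t 29.5 loc [-231.48 -164.74  324.44] F loc -0.4864520837094828 0.9226365009254149 -0.1821188507245532 w 0.02167587238503226 q [-0.53  0.18  0.22  1.68 -0.07  0.81]
tool x,y,z loc [[-0.002, 1.0, -0.006], [0.995, 0.002, -0.103], [-0.103, -0.006, -0.995]]
top 1097 [141.77  16.03 232.94] [175.45 140.   277.6 ]
slope deg 86.77195622891331 [ -0.06 154.91]
handle? 100 [167.18 100.22 264.19]
scene 787 [142.81  16.27 230.59] [175.39 139.78 277.17]
slope deg 87.04221320997468 [ -0.05 154.73]
handle? 68 [168.47 100.92 264.19]
```

View pics/t30.png

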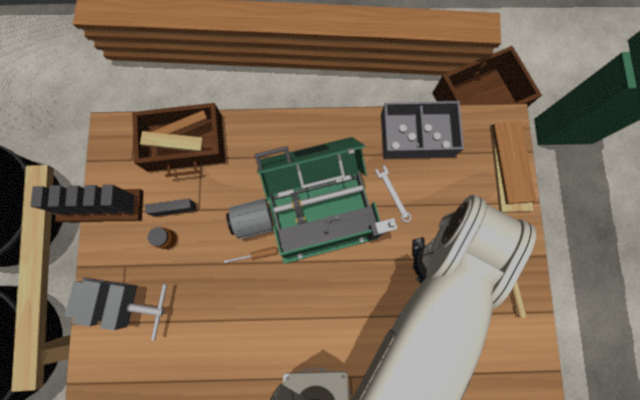

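View pics/s30.png

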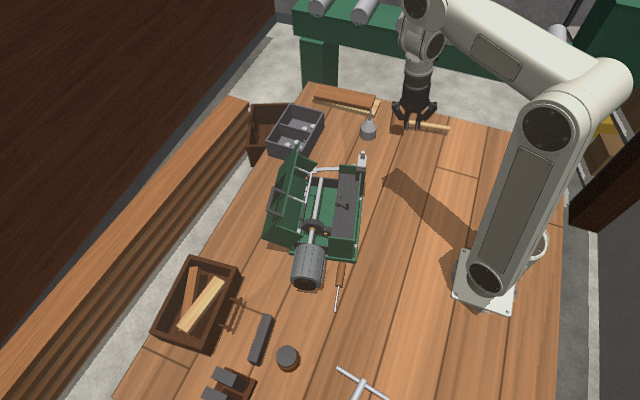

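```bash
python3 -c "
from h import *
st(); print(bot.job_done())"
```

```text
t 29.6 loc [-230.4  -161.43  324.9 ] F loc -0.09948471209898185 -0.26878111173241 -0.5425308404327369 w 0.021175841321727094 q [-0.52  0.18  0.22  1.68 -0.07  0.82]
tool x,y,z loc [[-0.006, 1.0, -0.003], [0.995, 0.006, -0.103], [-0.102, -0.004, -0.995]]
the job is handed in; nothing more can be done
None
```

The gear guard is open: the hood stands by itself at about 61° and the robot is well clear. The job was handed in at 29.6 s of the 72 s allowed.

1. **Bolt:** pushed back until it stopped moving, at about 15 N.
2. **Hood to the catch:** raised by the handle until the catch stopped it at about 0.29 rad (peak 14 N). It stayed ajar when released.
3. **Catch post:** pushed about 33 mm towards +y, to its springy stop (peak reading 12 N). A picture afterwards showed it staying there.
4. **Hood open:** re-gripped the handle and swung it back, reading no more than about 8 N. The handle position in both cameras gives the 61°.

**Last checks:** the final pictures show the hood standing and the gears exposed. The bolt is back and the tools in view are undisturbed. The wrist force is near zero. The offcut is hidden behind the raised hood in those pictures, so I could not check that it stayed put.

**What disagreed:** the real fingertips sit about 25 mm behind the reported TCP. Because of that, my first push at the bolt passed over its grip, touching it with about 2 N. I saw this in the picture, corrected for it, and the rest fitted. Forces are the readings at the end of each call, so short peaks in between were not recorded.

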